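# Gauge the feeder nozzles in the bench caliper

### The job

Check the steel feeder nozzles waiting on the rubber mat in the bench caliper, one after another from the widest to the narrowest: stand each on the caliper's bed, centred between the jaws, with its lug facing the mark, let go of it, and slide the jaw shut until the nozzle bears on both jaws and the sprung jaw has given by about half its travel, not to its stop, keeping it so for a second. Open the caliper again and stand the nozzle upright on the floor of the aluminium tray; at the end all nozzles are in the tray and the caliper is left fully open. Leave the other things on the bench alone.

Things in the scene. Friction and masses are not known exactly. Their poses are not given: they have to be found in the camera images.
- wide_mid (a point): The widest nozzle ('wide'): plain stainless steel, stands upright on a round flange 60 mm in diameter and 20 mm thick, with a round neck 22 mm in diameter and 36 mm tall on top (56 mm overall, about 180 g). A lug 10 mm wide and 12 mm tall sticks out 10 mm from one side of the flange at its foot. This point is on its axis, half-way up (28 mm above its underside); z points up the neck, x towards the lug. May be absent.
- wide_lug (a point): Outer end of the lug of the widest nozzle, 40 mm out from the nozzle's axis and 7 mm above its underside.
- medium_mid (a point): The middle-sized nozzle ('medium'): plain stainless steel, stands upright on a round flange 48 mm in diameter and 20 mm thick, with a round neck 22 mm in diameter and 36 mm tall on top (56 mm overall, about 140 g). A lug 10 mm wide and 12 mm tall sticks out 10 mm from one side of the flange at its foot. This point is on its axis, half-way up (28 mm above its underside); z points up the neck, x towards the lug. May be absent.
- medium_lug (a point): Outer end of the lug of the middle-sized nozzle, 34 mm out from the nozzle's axis and 7 mm above its underside.
- narrow_mid (a point): The narrowest nozzle ('narrow'): plain stainless steel, stands upright on a round flange 36 mm in diameter and 20 mm thick, with a round neck 22 mm in diameter and 36 mm tall on top (56 mm overall, about 100 g). A lug 10 mm wide and 12 mm tall sticks out 10 mm from one side of the flange at its foot. This point is on its axis, half-way up (28 mm above its underside); z points up the neck, x towards the lug. May be absent.
- narrow_lug (a point): Outer end of the lug of the narrowest nozzle, 28 mm out from the nozzle's axis and 7 mm above its underside.
- caliper: Grey bench caliper, fixed to the bench: flat bed 90 mm (its x) by 230 mm (its y) and 10 mm thick; nozzles stand on the bed (10 mm above the bench) between the jaws. Origin: centre of its underside. Its +x is the side with the mark. The fixed jaw (anvil) is at its -y end; the sliding carriage with the moving jaw is at its +y end and closes towards -y, along x = 0. Both jaw faces are 24 mm wide in x and reach from 10 to 36 mm above the bench.
- anvil: Fixed steel jaw of the caliper, 24 x 8 x 26 mm. Origin: centre of its underside; its face towards the moving jaw is 4 mm away in +y (its axes are the caliper's). That face lies at y = -80 mm in the caliper's frame.
- carriage (a joint): Slide of the carriage, m: 0 = fully open (jaw faces 100 mm apart), grows as it is slid shut, up to 0.085. It stays where it is left; it takes about 5 N to slide.
- carriage_post (a point): The thumb post of the carriage, gripped or pushed to slide it: 28 mm (caliper x) by 24 mm (caliper y), from 32 to 80 mm above the bench, on top of a 50 x 54 mm foot. This point is on the post's axis 60 mm above the bench, and lies 65 mm in the caliper's +y from the face of the moving jaw (when the jaw is not pressed in).
- tip (a joint): How far the sprung moving jaw is pressed back into the carriage, m: 0 = free, 0.010 = at its stop. The spring is 700 N/m (7 N at the stop). Pressing it in shows that the jaw bears on a part; 2 to 3 mm may go by before a nozzle starts to slide over the bed to the fixed jaw.
- tip_face (a point): Centre of the face of the moving jaw (24 mm wide, 26 mm tall), 23 mm above the bench. It is carried on a rod in front of the carriage; axes as the caliper's.
- mark (a point): The mark: a black line on a white strip along the far (+x) edge of the caliper's bed, 60 mm long, beside where the nozzles stand. This point is the middle of the line, at x = 44 mm, y = -50 mm in the caliper's frame. A lug faces the mark when it points square to the jaws' travel, in the caliper's +x direction.
- mat: Black rubber mat, fixed, 170 (its x) by 220 mm (its y), 4 mm thick, on which the nozzles wait. Origin: centre of its underside.
- tray: Shallow open aluminium tray, fixed, 170 (its x) by 220 mm (its y) outside, floor and walls 4 mm thick, rim 14 mm above the bench. Origin: centre of its underside. Checked nozzles go here.
- dish_a: Small open aluminium dish, 54 mm across, 20 mm tall, on the bench. Leave alone. Origin: its underside.
- dish_b: Another such aluminium dish, 54 mm across, 20 mm tall. Leave alone. Origin: its underside.
- jar: Glass sample jar with a lid, 60 mm across, 85 mm tall. Leave alone. Origin: its underside.
- brush: Cleaning brush, 160 mm long, lying on the bench. Leave alone. Origin: its underside.
- spoon: Spoon, 150 mm long, lying on the bench. Leave alone. Origin: its underside.
- weight: Brass check weight, 30 mm across, 42 mm tall. Leave alone. Origin: its underside.
Not all that is in view belongs to the job. Leave any orange or yellow look-alike of the part that bears wide_mid alone.

How it is judged:
On the way, in this order (a step that is already met when the one before it is completed fails the run):
1. The widest nozzle stands on the caliper's bed, upright, let go, its lug facing the mark within 12 degrees, lightly held between both jaws: moving jaw pressed in but not to its stop (contact force between tip and wide between 1.2 and 6.6 N and contact force between anvil and wide above 0.3 N and angle between the x axis of wide_mid and the x axis of caliper, either way round below 0.21 rad and x of wide_lug in the frame of caliper above 0.01 m and angle between wide_mid's own z axis and vertical below 0.1 rad and x of wide_mid in the frame of caliper between -0.012 and 0.012 m and z of wide_mid in the frame of caliper below 0.043 m and contact force between the fingers and wide below 0.1 N), for 0.3 s.
2. The middle-sized nozzle stands on the caliper's bed, upright, let go, its lug facing the mark within 12 degrees, lightly held between both jaws: moving jaw pressed in but not to its stop (contact force between tip and medium between 1.2 and 6.6 N and contact force between anvil and medium above 0.3 N and angle between the x axis of medium_mid and the x axis of caliper, either way round below 0.21 rad and x of medium_lug in the frame of caliper above 0.01 m and angle between medium_mid's own z axis and vertical below 0.1 rad and x of medium_mid in the frame of caliper between -0.012 and 0.012 m and z of medium_mid in the frame of caliper below 0.043 m and contact force between the fingers and medium below 0.1 N), for 0.3 s.
3. The narrowest nozzle stands on the caliper's bed, upright, let go, its lug facing the mark within 12 degrees, lightly held between both jaws: moving jaw pressed in but not to its stop (contact force between tip and narrow between 1.2 and 6.6 N and contact force between anvil and narrow above 0.3 N and angle between the x axis of narrow_mid and the x axis of caliper, either way round below 0.21 rad and x of narrow_lug in the frame of caliper above 0.01 m and angle between narrow_mid's own z axis and vertical below 0.1 rad and x of narrow_mid in the frame of caliper between -0.012 and 0.012 m and z of narrow_mid in the frame of caliper below 0.043 m and contact force between the fingers and narrow below 0.1 N), for 0.3 s.
At the end, for the whole second after the job is handed in: Every nozzle present stands upright (within 6 degrees) and at rest, flat on the floor of the tray, within its walls, and the carriage is within 6 mm of fully open (x of wide_mid in the frame of tray between -0.055 and 0.055 m and y of wide_mid in the frame of tray between -0.08 and 0.08 m and z of each of wide_mid, medium_mid, narrow_mid in the frame of tray below 0.037 m and angle between each of wide_mid, medium_mid, narrow_mid's own z axis and vertical below 0.1 rad and linear speed of each of wide, medium, narrow below 0.02 m/s and x of medium_mid in the frame of tray between -0.061 and 0.061 m and y of medium_mid in the frame of tray between -0.086 and 0.086 m and x of narrow_mid in the frame of tray between -0.067 and 0.067 m and y of narrow_mid in the frame of tray between -0.092 and 0.092 m and value of joint carriage below 0.006 m); the robot touches nothing.
It fails at once if a bystander (dish, jar, brush, spoon, weight) is moved more than 40 mm (distance of any of dish_a, dish_b, jar, brush, spoon, weight from where it was at the start of the episode above 0.04 m).
Of wide, medium, narrow only 2 to 3 are there at a start; the rules pass over those that are not, and their reading is None.
At some moment in a run one of wide, medium, narrow may be knocked a few centimetres aside while the robot is not near it.
It also fails if it takes over 210 s, if anything falls off the work surface, if the arm or the gripper's body presses on something with over 40 N, if the wrist force passes 120 N, or if a joint passes its speed limit or range.

### The arm

A 6-joint arm with a two-finger parallel gripper is mounted at the origin on the work surface. World frame = base frame: x ahead of the robot, y to its left, z up, the work surface at z = 0. Lengths are in m, angles in rad, forces in N, time in s.
With the tool pointing down it reaches from about 0.225 to 0.875 m from the base axis. Payload 3.4 kg.
Tool frame: the origin (TCP) lies on the centre line of the jaws, within the pads' length; the fingertips stand 17 mm ahead of it and the grasp point (between the pads) lies 2 mm behind it (nose_length is the distance from the TCP to the fingertips, in m); z points along the fingers, y is the line along which they close (so a half turn about z gives the same grasp; the last joint's range is limited). The gripper opens to 85 mm and grips with 20 to 120 N. Pads are 22 mm wide; open, the fingers measure 114 mm over their backs; the gripper's body (76 mm by 85 mm) begins 54 mm behind the grasp point. The pads swing forward as they close: fully open they stand 13 mm farther back than shut.
Start: joints at [-1.345, 0.276, 1.505, -0, 1.361, -0.121], TCP at [0.195, -0.541, 0.248] pointing down, gripper open.
Joint ranges: [-2.89, 2.89], [-0.75, 2.08], [0.22, 2.7], [-1.18, 4.32], [0.11, 2.71], [-2.7, 2.7]. Speed limits (rad/s): [2.57, 2.57, 3.14, 3.14, 3.14, 3.14].

### API

Orientations are given as a unit quaternion [w, x, y, z].
In Python, from rig import get_state, get_image, sign_off, find_in, place_of, nose_length gives the robot as it stands.
- The arm moves only by the tool apply_moves, never from a script. Its argument "deltas" is one flat list of numbers, 5 for each row, row after row: the finger opening in mm, from 0 to 85.4, then the shift along the tool's x, y, z in mm, then the turn about the tool's z in degrees. A call has 1 to 12 rows; each row is the pose to reach, as a shift and turn from the pose commanded when the call began, along the tool's axes at that moment; what a row does not reach only later rows make up. A row lasts 1/12 s, in which the tool goes at most 41.7 mm and 7.16 degrees, less where a joint would pass 70% of its speed; a pose out of reach is approached as far as the arm can. A call with a gripper value outside its range is refused whole. The fingers move at their own pace and stop on an object; "squeeze" is the grip in N (left out, the last holds). Time passes only in rows, so rows that repeat a pose let the fingers close. It gives the time, the measured TCP pose, the force, the opening and the grip force at its end, in the units of the state.
- get_state(): the state, without advancing time (a new reading comes with each control period).
- get_image(name): name is "scene" or "side" or "wrist"; returns a dict with "frame" (384x512x3 uint8, red, green, blue), "K" (3x3 intrinsics, pixels), "position" and "orientation" of the camera in the world. Camera axes: x right, y down, z forward; pixel columns grow to the right and rows downward; lengths in m; the calibration is good to about 2 mm. A picture is of the moment at which its call begins. There is no depth.
- sign_off(): hands the job in; it is judged then, once.
Trained networks look in a picture, given as the dict that the camera call returned (one of the last four; its "shot" number tells which), for a name from the list of things; names that differ only in an ending like _2 or _b are one class to them, and where a whole thing is asked for, a point or a joint stands for the part that bears it (a point fixed in the world has none). Each returns a list of dicts, best first, with "score" (0 to 1); they miss things now and then, are a little off and sometimes report something else, mostly with a low value. They report only what shows in the picture. A call takes as long as a camera call. They do not tell look-alikes from the thing itself.
- find_in(query, picture): "point" ([column, row] in pixels, amid what is visible of it).
- place_of(query, picture): "point" ([column, row] in pixels: a listed point, or the origin of a listed thing).
The state is a dict: "clock": time; "qpos": joint angles; "qd": joint speeds; "effort": joint torques, N m; "position": TCP position; "ee_rot": TCP orientation; "contact_force": force on the tool from outside, world axes, zero at the start; "moment": the same for the moment, N m; "width": finger opening in m; "gripper_force": force on a finger pad.
Only numpy, scipy, OpenCV 4.12 (cv2) and the standard library are available. Lean on these libraries where they do the work, as an engineer would, in place of code of your own. Each camera call takes 0.05 s, during which the arm holds its last target. There are 200 camera calls.

## Working session

There is one attempt and no reset: what is moved stays moved. The work goes in short steps, Python scripts to look and compute and a tool call to move; the robot and the scene stay as the last step left them, time stands still between calls to the robot, and variables do not carry over. Pictures are saved under pics/ and viewed, at most 14 in all, crops included, and the job is handed in when it is done.

Besides the shell and the picture viewer there is one more tool, called after "Emit:" by a JSON object that holds its "name" and its "arguments", one argument or row to a line. apply_moves: Moves the arm, as the interface text tells. Its arguments: {"type":"object","properties":{"deltas":{"type":"array"},"squeeze":{"type":"number"}},"required":["deltas"]}

```bash
mkdir -p pics; ls; cat > h.py <<'E'
import numpy as np, cv2
from scipy.spatial.transform import Rotation as R
from rig import *
def rot(q): return R.from_quat([q[1],q[2],q[3],q[0]]).as_matrix()
def ray(im,p,z):
    d=rot(im["orientation"])@np.linalg.inv(im["K"])@np.array([p[0],p[1],1.0])
    c=np.array(im["position"]); return c+d*(z-c[2])/d[2]
def proj(im,X):
    v=im["K"]@(rot(im["orientation"]).T@(np.array(X)-im["position"])); return v[:2]/v[2]
def save(im,n,crop=None,s=1):
    f=im["frame"][:,:,::-1]
    if crop: f=f[crop[1]:crop[3],crop[0]:crop[2]]
    cv2.imwrite("pics/"+n,cv2.resize(f,None,fx=s,fy=s,interpolation=cv2.INTER_CUBIC))
E
python3 - <<'E'
from h import *
s=get_state(); print(s); print(nose_length if not callable(nose_length) else nose_length())
Z=dict(wide_mid=.032,medium_mid=.032,narrow_mid=.032,wide_lug=.011,medium_lug=.011,narrow_lug=.011,caliper=0,anvil=.01,carriage_post=.06,tip_face=.023,mark=.01,mat=0,tray=0,jar=0,dish_a=0,brush=0,weight=0,spoon=0)
for n in ["scene","side"]:
    im=get_image(n); save(im,n+"0.png",s=1.5); print(n,im["position"])
    for k,z in Z.items():
        print(k,[(round(r["score"],2),np.round(r["point"]).astype(int).tolist(),np.round(ray(im,r["point"],z)[:2],3).tolist()) for r in place_of(k,im)[:4]])
E
```

```text
pics
{'clock': 0.0, 'qpos': array([-1.34497677e+00,  2.76571229e-01,  1.50615626e+00, -5.18510828e-05,
        1.36071132e+00, -1.20982724e-01]), 'qd': array([ 0.00122568, -0.0003702 , -0.00156575,  0.00031813, -0.0027663 ,
       -0.00062206]), 'effort': array([-1.52579822e-03, -4.16778481e+01, -2.45809937e+01, -2.68053263e-04,
        1.09683917e-02,  2.71574788e-05]), 'position': array([ 0.19530882, -0.5402632 ,  0.24744403]), 'ee_rot': array([-9.20482671e-04,  9.85002298e-01,  1.72538752e-01, -7.36798726e-05]), 'contact_force': array([ 0.50402943,  0.35653078, -0.37662662]), 'moment': array([ 0.00142664, -0.03625533, -0.01137738]), 'gripper_force': 0.0, 'width': 0.08531875320548565}
0.017
scene [ 1.35703333 -0.56217518  0.72012378]
wide_mid [(0.87, [98, 223], [0.361, -0.501]), (0.82, [155, 200], [0.332, -0.314]), (0.69, [186, 213], [0.448, -0.253]), (0.67, [175, 184], [0.266, -0.22])]
medium_mid [(0.77, [179, 230], [0.519, -0.305])]
narrow_mid [(0.58, [148, 231], [0.476, -0.385])]
wide_lug [(0.86, [157, 210], [0.361, -0.32]), (0.78, [188, 192], [0.313, -0.192]), (0.53, [177, 220]
[... 1528 characters left out ...]
 159], [0.44, -0.369])]
caliper [(0.79, [245, 222], [0.536, -0.009]), (0.53, [231, 203], [0.607, -0.068])]
anvil [(0.5, [250, 202], [0.551, -0.086]), (0.46, [224, 161], [0.711, -0.247])]
carriage_post [(0.69, [234, 217], [0.546, 0.041]), (0.48, [166, 216], [0.712, 0.106])]
tip_face [(0.63, [240, 213], [0.556, -0.016])]
mark [(0.79, [234, 205], [0.59, -0.054])]
mat [(0.74, [288, 165], [0.509, -0.318])]
tray [(0.51, [137, 272], [0.714, 0.251])]
jar [(0.63, [165, 215], [0.761, 0.051]), (0.54, [308, 160], [0.452, -0.374])]
dish_a [(0.63, [300, 278], [0.341, 0.119])]
brush [(0.86, [321, 210], [0.35, -0.139])]
weight [(0.39, [224, 163], [0.712, -0.247])]
spoon [(0.67, [202, 186], [0.726, -0.109])]
```

View pics/scene0.png

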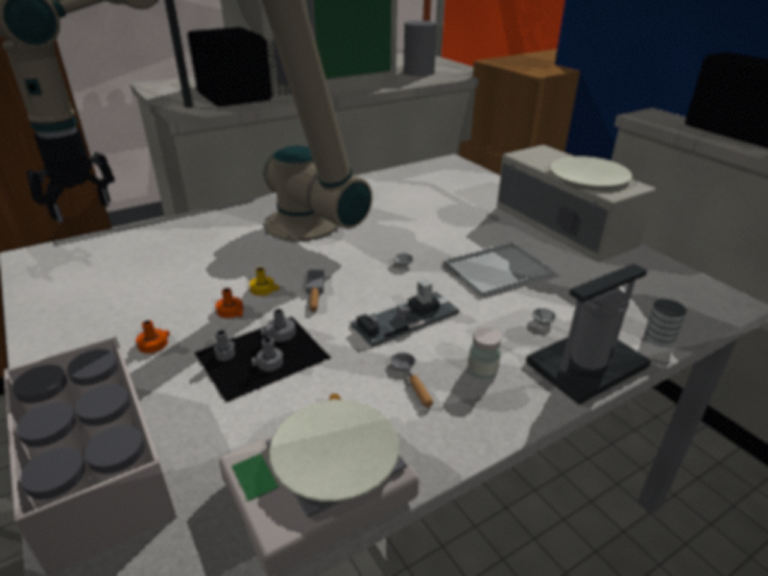

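View pics/side0.png

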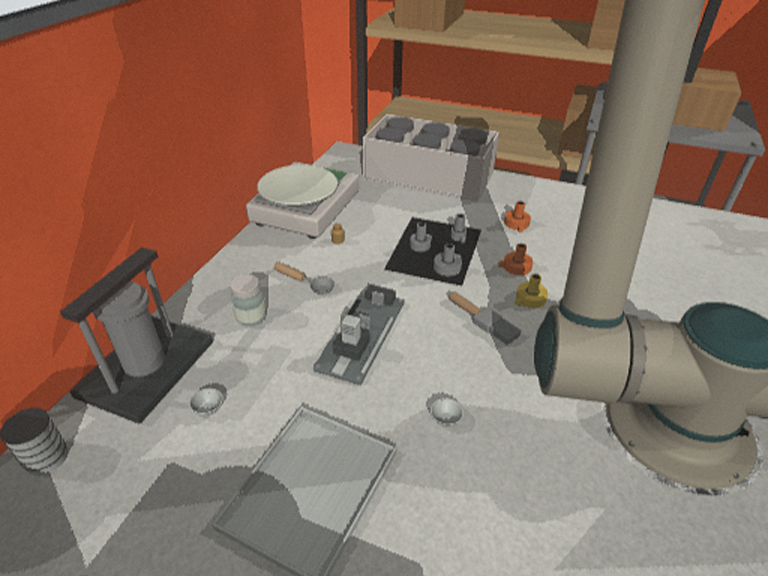

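Scene picture (native px): the steel nozzles on the black mat are wide (186,213), medium (179,230) and narrow (148,231). The look-alikes off the mat are orange (98,223), orange (155,200) and yellow (175,184). The side view agrees: wide (298,171), medium (277,155), narrow (306,151). I pick the steel ones on the mat, and will check them in a close wrist crop.

```bash
cat >> h.py <<'E'
def tool():
    s=get_state(); M=rot(s["ee_rot"]); return s,np.array(s["position"]),M,np.degrees(np.arctan2(M[1,0],M[0,0]))
def to(x,y,z,yaw=None):
    "shift in tool mm and turn in deg towards a world pose; yaw = world heading of tool x"
    s,p,M,yw=tool(); d=M.T@(np.array([x,y,z])-p)*1000
    t=0 if yaw is None else -((yaw-yw+90)%180-90)
    return np.round(d,1).tolist(),round(float(t),1),"yaw",round(float(yw),1),"q6",round(float(s["qpos"][5]),2)
E
python3 - <<'E'
from h import *
im=get_image("wrist"); s,p,M,yw=tool()
print("cam in tool",M.T@(im["position"]-p),"\n",M.T@rot(im["orientation"]),im["K"])
print(to(.47,-.33,.31,yw))
E
```

```text
cam in tool [ 0.07136829  0.00042501 -0.12536046] 
 [[-7.43585668e-04 -9.60330446e-01 -2.78863553e-01]
 [ 9.99999104e-01 -1.02461450e-03  8.62011155e-04]
 [-1.11354320e-03 -2.78862663e-01  9.60330347e-01]] [[270.59296066   0.         256.89620189]
 [  0.         270.59296066 185.48955622]
 [  0.           0.           1.        ]]
([329.9, -104.9, -61.7], -0.0, 'yaw', 19.9, 'q6', -0.12)
```

Emit:
{"name": "apply_moves", "arguments": {
  "deltas": [85,35,-9,-10,0,85,70,-18,-20,0,85,105,-27,-30,0,85,140,-36,-40,0,85,175,-45,-45,0,85,210,-54,-45,0,85,245,-63,-45,0,85,280,-72,-45,0,85,315,-81,-45,0,85,345,-90,-45,0,85,370,-97,-45,0,85,390,-103,-45,0]
}}

```text
clock: 2.95
position: [0.529, -0.3097, 0.2932]
ee_rot: [-0.0, 0.985, 0.173, 0.0]
contact_force: [0.2, -1.3, -0.4]
width: 0.0853
gripper_force: 0.0
```

```bash
cat > look.py <<'E'
import sys
from h import *
im=get_image("wrist")
print("tcp",tool()[1],tool()[3])
if len(sys.argv)>1 and sys.argv[1]!="-": save(im,sys.argv[1],s=1.4)
for a in sys.argv[2:]:
    k,z=a.split(":"); z=float(z)
    print(k,[(round(r["score"],2),np.round(r["point"]).astype(int).tolist(),np.round(ray(im,r["point"],z)[:2],4).tolist()) for r in place_of(k,im)[:3]])
E
python3 look.py mat1.png wide_mid:.032 wide_lug:.011 medium_mid:.032 medium_lug:.011 narrow_mid:.032 narrow_lug:.011 mat:.0
```

```text
tcp [ 0.53182382 -0.30747404  0.29300927] 20.08930763110111
wide_mid [(0.98, [208, 192], [0.4564, -0.2595]), (0.8, [220, 279], [0.3182, -0.322]), (0.72, [322, 290], [0.3561, -0.4899])]
wide_lug [(0.96, [220, 248], [0.3613, -0.3057]), (0.89, [227, 204], [0.4401, -0.2922]), (0.68, [298, 286], [0.3365, -0.4568])]
medium_mid [(0.86, [255, 154], [0.5348, -0.3059])]
medium_lug [(0.64, [258, 157], [0.5284, -0.3131]), (0.6, [275, 168], [0.5209, -0.3436]), (0.24, [283, 212], [0.4581, -0.3811])]
narrow_mid [(0.66, [283, 212], [0.4659, -0.3765])]
narrow_lug [(0.7, [268, 211], [0.4508, -0.3579]), (0.41, [275, 16], [0.7134, -0.2695])]
mat [(0.67, [256, 172], [0.5035, -0.3182]), (0.29, [274, 14], [0.7183, -0.2672])]
```

View pics/mat1.png

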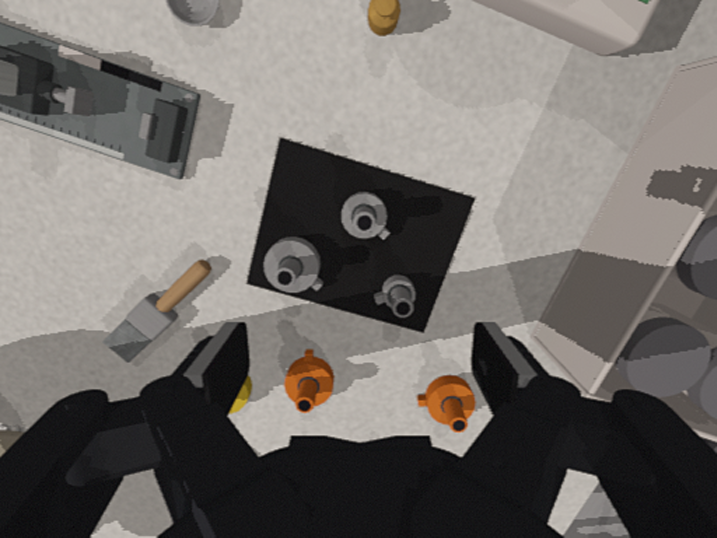

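The wrist view confirms three grey nozzles on the mat: wide (208,192), medium (255,154), narrow (283,212). The orange and yellow parts are off the mat at (220,279), (322,290) and about (170,285). The anvil end of the caliper is at the left, and next I look at the caliper.

Emit:
{"name": "apply_moves", "arguments": {
  "deltas": [85,17,-30,0,0,85,35,-60,0,0,85,53,-90,0,0,85,71,-120,0,0,85,89,-150,0,0,85,107,-180,0,0,85,125,-210,0,0,85,143,-240,0,0,85,155,-260,0,0,85,160,-270,0,0,85,160,-270,0,0,85,160,-270,0,0]
}}

```text
clock: 4.35
position: [0.5856, -0.0041, 0.2934]
ee_rot: [0.001, 0.985, 0.173, -0.0]
contact_force: [-0.5, -0.0, 0.5]
width: 0.0848
gripper_force: 0.0
```

```bash
python3 look.py cal1.png caliper:0 anvil:.01 mark:.01 tip_face:.023 carriage_post:.06 tray:0
```

```text
tcp [ 0.58566684 -0.00471886  0.29330734] 19.80646489997595
caliper [(0.85, [244, 174], [0.5497, 0.0036])]
anvil [(0.58, [297, 193], [0.5512, -0.0851]), (0.29, [405, 260], [0.5018, -0.3047])]
mark [(0.74, [450, 132], [0.7162, -0.2635]), (0.72, [285, 164], [0.5886, -0.0506]), (0.69, [141, 261], [0.3477, 0.12])]
tip_face [(0.78, [258, 183], [0.5489, -0.0196])]
carriage_post [(0.72, [211, 176], [0.5469, 0.0477])]
tray [(0.7, [40, 141], [0.4932, 0.3149]), (0.44, [296, 195], [0.5444, -0.0873])]
```

View pics/cal1.png

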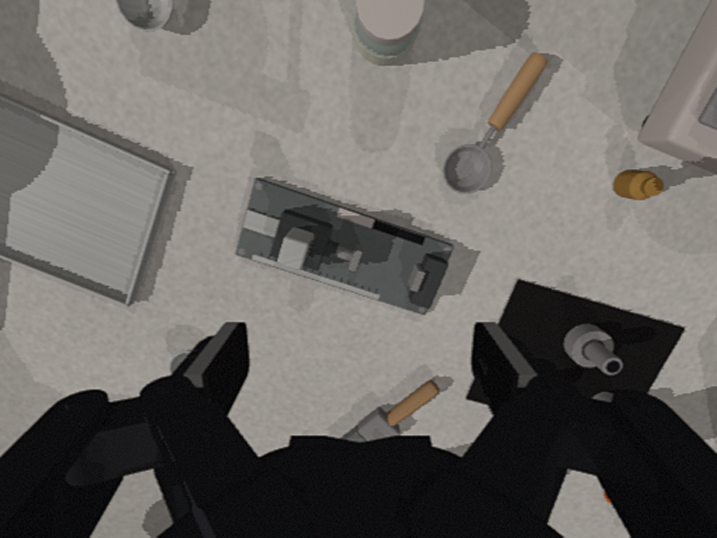

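```bash
python3 - <<'E'
from h import *
im=get_image("wrist")
px=np.array([[258,178],[238,254],[428,313],[453,244]])/1.4
W=np.array([ray(im,p,.01)[:2] for p in px]); print(W)
L=np.array([[.045,.115],[-.045,.115],[-.045,-.115],[.045,-.115]])
c=W.mean(0); H=L.T@(W-c); a=np.arctan2(H[0,1]-H[1,0],H[0,0]+H[1,1]); Rm=np.array([[np.cos(a),-np.sin(a)],[np.sin(a),np.cos(a)]])
print("caliper",c,np.degrees(a),"resid",W-c-L@Rm.T)
for n,l in dict(anvilface=(0,-.08),mark=(.044,-.05),tipopen=(0,.02),postopen=(0,.085)).items(): print(n,c+Rm@l)
for n,p,z in [("post",(211,176),.06),("tip",(258,183),.023),("anv",(297,193),.01)]: print(n,Rm.T@(ray(im,p,z)[:2]-c))
save(im,"calcrop.png",(150,110,350,240),4)
E
```

```text
[[ 0.58992564  0.11050499]
 [ 0.50191014  0.10929103]
 [ 0.50735123 -0.11830308]
 [ 0.59359199 -0.11240832]]
caliper [ 0.54819475 -0.00272884] 1.31305860918928 resid [[-0.00062204 -0.00276715]
 [ 0.00133882 -0.00191875]
 [ 0.00150941  0.00042675]
 [-0.00222619  0.00425915]]
anvilface [ 0.55002797 -0.08270784]
mark [ 0.59332896 -0.05170745]
tipopen [0.54773645 0.0172659 ]
postopen [0.54624696 0.08224884]
post [-0.00027449  0.05032161]
tip [ 0.00079031 -0.01721903]
anv [ 0.00125753 -0.08234238]
```

View pics/calcrop.png

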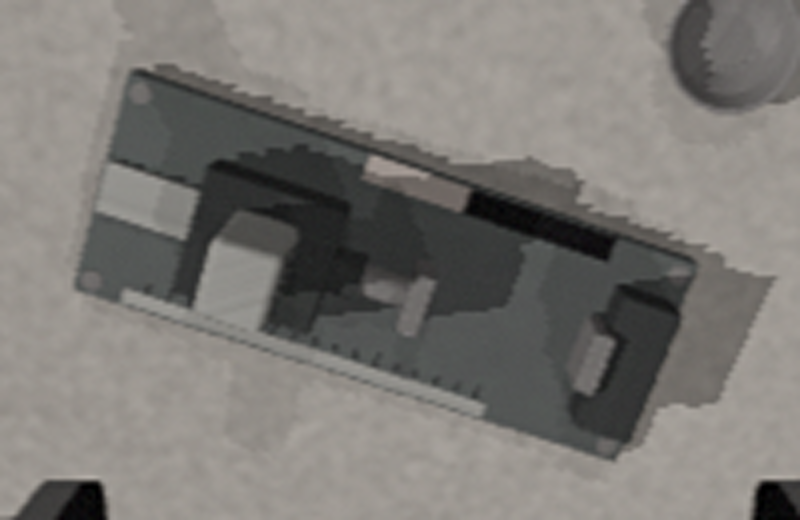

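The crop shows the bed with the carriage part-way shut (about 36 mm) and the caliper axis about 1.5° off world. The next job is to grip the post and pull the carriage fully open.

Emit:
{"name": "apply_moves", "arguments": {
  "deltas": [85,-6,-20,20,6,85,-12,-40,50,12,85,-19,-62,85,18,85,-19,-62,120,18,85,-19,-62,150,18,85,-19,-62,180,18,85,-19,-62,205,18,85,-19,-62,222,18,85,-19,-62,230,18,50,-19,-62,230,18,35,-19,-62,230,18,20,-19,-62,230,18],
  "squeeze": 30
}}

```text
clock: 5.75
position: [0.5482, 0.0486, 0.0646]
ee_rot: [0.0, 1.0, 0.016, 0.001]
contact_force: [0.6, -0.0, 0.6]
width: 0.0508
gripper_force: 0.0
```

Emit:
{"name": "apply_moves", "arguments": {
  "deltas": [15,0,0,0,0,15,0,0,0,0,15,0,0,0,0,15,0,0,0,0,15,0,0,0,0],
  "squeeze": 30
}}

```text
clock: 6.17
position: [0.548, 0.0484, 0.0647]
ee_rot: [0.0, 1.0, 0.016, 0.001]
contact_force: [-0.7, -1.7, 6.2]
width: 0.0234
gripper_force: 30.6
```

Emit:
{"name": "apply_moves", "arguments": {
  "deltas": [15,0,-5,0,0,15,0,-10,0,0,15,0,-15,0,0,15,0,-20,0,0,15,0,-24,0,0,15,0,-27,0,0,15,0,-30,0,0]
}}

```text
clock: 6.75
position: [0.5474, 0.0775, 0.0647]
ee_rot: [0.001, 1.0, 0.016, 0.002]
contact_force: [-0.7, -5.8, 5.5]
width: 0.024
gripper_force: 30.9
```

Emit:
{"name": "apply_moves", "arguments": {
  "deltas": [15,0,-2,0,0,15,0,-3,0,0,15,0,-4,0,0]
}}

```text
clock: 7.0
position: [0.5474, 0.0816, 0.0647]
ee_rot: [0.001, 1.0, 0.016, 0.002]
contact_force: [0.6, -4.1, 5.3]
width: 0.0236
gripper_force: 30.8
```

Emit:
{"name": "apply_moves", "arguments": {
  "deltas": [15,0,-2,0,0,15,0,-3,0,0,15,0,-3,0,0]
}}

```text
clock: 7.25
position: [0.5474, 0.0847, 0.0647]
ee_rot: [0.001, 1.0, 0.016, 0.002]
contact_force: [1.0, -4.3, 5.4]
width: 0.0235
gripper_force: 30.8
```

Emit:
{"name": "apply_moves", "arguments": {
  "deltas": [15,0,-1,0,0,15,0,-2,0,0,15,0,-3,0,0]
}}

```text
clock: 7.5
position: [0.5474, 0.0849, 0.0647]
ee_rot: [0.004, 1.0, 0.017, 0.002]
contact_force: [0.6, -17.2, 5.3]
width: 0.0237
gripper_force: 32.7
```

Emit:
{"name": "apply_moves", "arguments": {
  "deltas": [15,0,-1,0,0,15,0,-2,0,0]
}}

```text
clock: 7.67
position: [0.5473, 0.085, 0.0647]
ee_rot: [0.005, 1.0, 0.018, 0.002]
contact_force: [1.1, -23.7, 5.5]
width: 0.0235
gripper_force: 34.4
```

Emit:
{"name": "apply_moves", "arguments": {
  "deltas": [60,0,2,0,0,85,0,2,0,0,85,0,2,0,0,85,0,2,-20,0,85,0,2,-55,0,85,0,2,-95,0,85,-10,15,-130,6,85,-20,45,-150,12,85,-30,80,-150,18,85,-40,115,-150,24,85,-50,150,-150,30,85,-60,185,-150,36]
}}

```text
clock: 8.67
position: [0.4911, -0.0966, 0.2136]
ee_rot: [-0.0, 0.955, -0.295, 0.0]
contact_force: [1.1, -0.5, -0.2]
width: 0.0851
gripper_force: 0.0
```

```bash
python3 -c "
from h import *
print(to(.4564,-.2595,.18,-40),tool()[1])"
```

```text
([63.3, 154.1, 33.5], 5.7, 'yaw', -34.3, 'q6', 1.84) [ 0.49107385 -0.09659784  0.21359709]
```

Emit:
{"name": "apply_moves", "arguments": {
  "deltas": [85,14,34,7,5.7,85,28,68,14,5.7,85,42,102,21,5.7,85,54,132,28,5.7,85,61,148,33,5.7,85,63.3,154,33,5.7,85,63.3,154,33,5.7,85,63.3,154,33,5.7]
}}

```text
clock: 9.33
position: [0.4579, -0.2581, 0.1804]
ee_rot: [-0.001, 0.94, -0.341, -0.0]
contact_force: [0.7, 0.2, 0.4]
width: 0.0851
gripper_force: 0.0
```

```bash
python3 look.py wide1.png wide_mid:.032 wide_lug:.011
```

```text
tcp [ 0.45801798 -0.25769603  0.18055283] -39.77906901980882
wide_mid [(0.74, [383, 236], [0.317, -0.3224]), (0.73, [338, 308], [0.2699, -0.2292]), (0.6, [258, 182], [0.4541, -0.2565])]
wide_lug [(0.98, [468, 140], [0.3403, -0.4568]), (0.97, [347, 210], [0.3577, -0.3101]), (0.8, [291, 162], [0.4435, -0.2951])]
```

View pics/wide1.png

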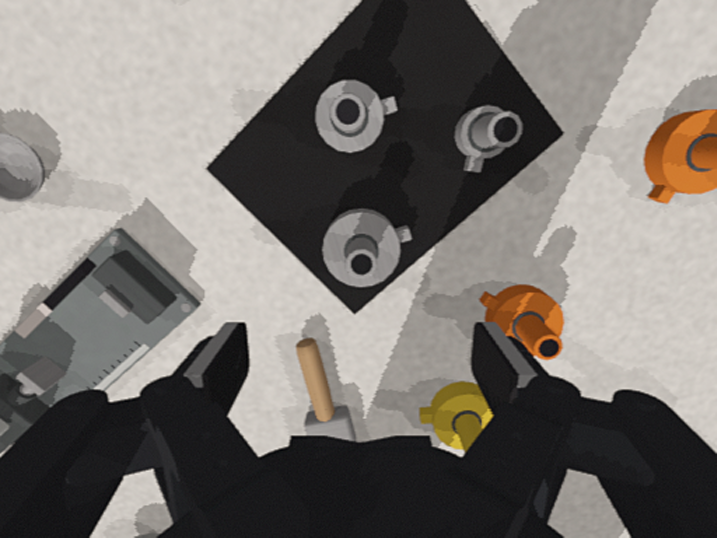

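```bash
python3 - <<'E'
from h import *
im=get_image("wrist")
for n,t,l in [("wide",(361,263),(408,234)),("med",(348,110),(394,104)),("nar",(507,128),(471,167))]:
    a=ray(im,np.array(t)/1.4,.060)[:2]; b=ray(im,np.array(l)/1.4,.011)[:2]; d=b-a
    print(n,a,b,np.linalg.norm(d),np.degrees(np.arctan2(d[1],d[0])))
a=ray(im,(258,182),.032)[:2];print(to(*a,.048),a)
E
```

```text
wide [ 0.45612983 -0.25679219] [ 0.43937786 -0.29167933] 0.03870065649967402 -115.64920894152604
med [ 0.53572351 -0.31264256] [ 0.52198667 -0.34279254] 0.033131887833691746 -114.49482568883573
nar [ 0.46533891 -0.38106192] [ 0.44985045 -0.36007651] 0.026082176904649205 126.42950009324147
([-4.1, 0.9, 132.7], 0.0, 'yaw', -39.7, 'q6', 1.62) [ 0.45448343 -0.25574068]
```

Emit:
{"name": "apply_moves", "arguments": {
  "deltas": [85,-2.5,0.5,35,0,85,-2.5,0.5,70,0,85,-2.5,0.5,100,0,85,-2.5,0.5,122,0,85,-2.5,0.5,132,0,85,-2.5,0.5,132,0,15,-2.5,0.5,132,0,15,-2.5,0.5,132,0,15,-2.5,0.5,132,0,15,-2.5,0.5,132,0,15,-2.5,0.5,132,0,15,-2.5,0.5,132,0],
  "squeeze": 40
}}

```text
clock: 10.53
position: [0.456, -0.2582, 0.0493]
ee_rot: [0.0, 0.94, -0.341, 0.001]
contact_force: [-0.0, -0.4, 4.6]
width: 0.0205
gripper_force: 38.9
```

Emit:
{"name": "apply_moves", "arguments": {
  "deltas": [15,0,0,0,0,15,0,0,0,0,15,0,0,-15,0,15,0,0,-40,0,15,0,0,-70,0,15,0,0,-100,0,15,0,0,-100,0]
}}

```text
clock: 11.12
position: [0.4583, -0.2601, 0.1537]
ee_rot: [0.002, 0.94, -0.341, 0.005]
contact_force: [-0.1, -1.3, -1.6]
width: 0.0209
gripper_force: 39.6
```

```bash
python3 -c "
from h import *
print(to(.550,-.045,.13,77.2),tool()[1])"
```

```text
([-67.6, -223.9, 23.0], 63.0, 'yaw', -39.8, 'q6', 1.62) [ 0.45829634 -0.2600945   0.15365732]
```

Emit:
{"name": "apply_moves", "arguments": {
  "deltas": [15,-6,-20,5,-7,15,-12,-42,10,-14,15,-18,-64,15,-21,15,-25,-86,20,-28,15,-32,-108,23,-35,15,-39,-130,23,-42,15,-46,-152,23,-49,15,-53,-174,23,-56,15,-59,-194,23,-63,15,-64,-210,23,-70,15,-67.6,-222,23,-77,15,-67.6,-224,23,-84]
}}

```text
clock: 12.12
position: [0.5469, -0.0403, 0.1241]
ee_rot: [-0.001, 0.925, 0.38, -0.0]
contact_force: [0.7, -0.3, -1.3]
width: 0.0207
gripper_force: 39.6
```

Emit:
{"name": "apply_moves", "arguments": {
  "deltas": [15,0,0,0,-7,15,0,0,0,-14,15,0,0,0,-21,15,0,0,0,-28,15,0,0,0,-33,15,0,0,0,-33,15,0,0,0,-33,15,0,0,0,-33]
}}

```text
clock: 12.78
position: [0.5466, -0.0426, 0.1247]
ee_rot: [-0.0, 0.782, 0.623, -0.0]
contact_force: [0.2, 0.0, -1.6]
width: 0.0207
gripper_force: 39.6
```

```bash
python3 look.py place1.png wide_lug:.086 mark:.01 caliper:0; python3 -c "
from h import *
print(to(.550,-.045,.0565,77.2),tool()[1])"
```

```text
tcp [ 0.54672377 -0.04256204  0.12487211] 77.07922758718865
wide_lug [(0.58, [316, 204], [0.5869, -0.0407])]
mark [(0.72, [302, 182], [0.589, -0.0483])]
caliper [(0.79, [245, 140], [0.5463, 0.0004])]
([-1.7, 3.5, 68.7], -0.1, 'yaw', 77.1, 'q6', 0.02) [ 0.54693714 -0.04258738  0.12518726]
```

View pics/place1.png

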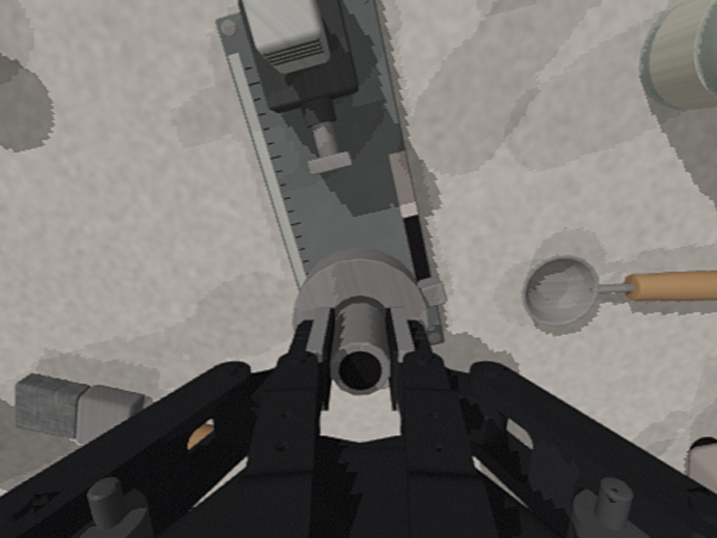

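The nozzle is held upright over the bed with its lug at px (308,208), pointing to the mark side. Lower it and release.

Emit:
{"name": "apply_moves", "arguments": {
  "deltas": [15,-2,2,25,0,15,-2,2,45,0,15,-2,2,60,0,15,-2,2,66,0,15,-2,2,69,0,15,-2,2,69,0,15,-2,2,69,0]
}}

```text
clock: 13.57
position: [0.5493, -0.0451, 0.0571]
ee_rot: [0.001, 0.782, 0.624, 0.001]
contact_force: [-0.0, -0.3, -0.3]
width: 0.0209
gripper_force: 39.6
```

Emit:
{"name": "apply_moves", "arguments": {
  "deltas": [15,0,0,1,0,30,0,0,1,0,45,0,0,1,0,50,0,0,1,0,50,0,0,1,0,50,0,0,-15,0,85,0,0,-45,0,85,0,0,-80,0,85,0,0,-110,0,85,0,0,-110,0]
}}

```text
clock: 14.4
position: [0.5525, -0.0457, 0.1728]
ee_rot: [0.005, 0.782, 0.624, 0.004]
contact_force: [1.2, 0.2, 0.3]
width: 0.0848
gripper_force: 0.0
```

```bash
python3 look.py wide2.png wide_mid:.038 wide_lug:.017; python3 -c "
from h import *
print(to(.547,.085,.16,2),to(.547,.085,.065,2),tool()[1])"
```

```text
tcp [ 0.55099667 -0.04544658  0.17009259] 77.1725930361123
wide_mid [(0.89, [255, 183], [0.5525, -0.0479]), (0.78, [74, 362], [0.2867, -0.2198])]
wide_lug [(0.78, [289, 166], [0.591, -0.0445])]
([126.4, -30.0, 6.3], 75.2, 'yaw', 77.2, 'q6', 0.02) ([126.4, -30.0, 101.3], 75.2, 'yaw', 77.2, 'q6', 0.02) [ 0.54819728 -0.04487416  0.16634975]
```

View pics/wide2.png

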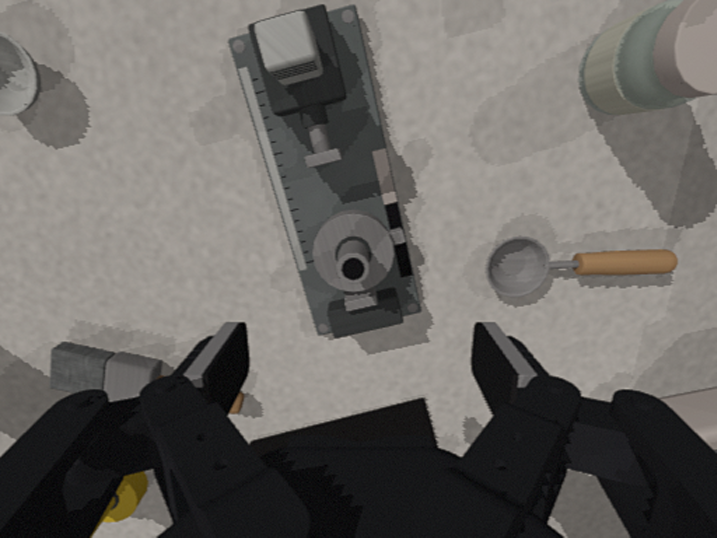

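Emit:
{"name": "apply_moves", "arguments": {
  "deltas": [85,15,-4,0,7,85,35,-8,0,14,85,55,-13,0,21,85,75,-18,0,28,85,95,-23,0,35,85,112,-27,0,42,85,126,-30,0,49,85,126,-30,0,56,85,126,-30,0,63,85,126,-30,0,70,85,126,-30,20,75,85,126,-30,50,75]
}}

```text
clock: 15.55
position: [0.5485, 0.0848, 0.1166]
ee_rot: [0.0, 1.0, 0.018, 0.002]
contact_force: [1.2, -0.3, -0.2]
width: 0.0853
gripper_force: 0.0
```

```bash
python3 -c "
from h import *
print(to(.547,.085,.065,2),tool()[1])"
```

```text
([-1.7, -0.3, 51.6], 0.0, 'yaw', 2.0, 'q6', 1.56) [0.54852616 0.08475065 0.11661589]
```

Emit:
{"name": "apply_moves", "arguments": {
  "deltas": [85,-1,0,30,0,85,-1,0,48,0,85,-1,0,51,0,15,-1,0,51,0,15,-1,0,51,0,15,-1,0,51,0,15,-1,0,51,0,15,-1,0,51,0,15,-1,0,51,0,15,-1,0,51,0,15,-1,0,51,0],
  "squeeze": 30
}}

```text
clock: 16.47
position: [0.5471, 0.0846, 0.0666]
ee_rot: [-0.0, 1.0, 0.018, 0.001]
contact_force: [-0.5, 0.9, 5.7]
width: 0.0236
gripper_force: 30.2
```

Emit:
{"name": "apply_moves", "arguments": {
  "deltas": [15,0,4,0,0,15,0,8,0,0,15,0,12,0,0,15,0,16,0,0,15,0,20,0,0,15,0,24,0,0,15,0,28,0,0,15,0,31,0,0,15,0,33,0,0,15,0,33,0,0]
}}

```text
clock: 17.3
position: [0.5476, 0.0526, 0.0666]
ee_rot: [-0.001, 1.0, 0.018, 0.001]
contact_force: [-1.2, 4.1, 7.2]
width: 0.0236
gripper_force: 30.1
```

Emit:
{"name": "apply_moves", "arguments": {
  "deltas": [15,0,2,0,0,15,0,4,0,0,15,0,6,0,0,15,0,7,0,0]
}}

```text
clock: 17.63
position: [0.5476, 0.0461, 0.0665]
ee_rot: [-0.002, 1.0, 0.018, 0.0]
contact_force: [-1.7, 6.9, 7.5]
width: 0.0236
gripper_force: 30.1
```

Emit:
{"name": "apply_moves", "arguments": {
  "deltas": [15,0,1,0,0,15,0,2,0,0,15,0,3,0,0]
}}

```text
clock: 17.88
position: [0.5477, 0.0435, 0.0665]
ee_rot: [-0.002, 1.0, 0.018, 0.0]
contact_force: [-2.7, 5.6, 8.2]
width: 0.0236
gripper_force: 30.2
```

Emit:
{"name": "apply_moves", "arguments": {
  "deltas": [15,0,1,0,0,15,0,2,0,0,15,0,3,0,0,15,0,4,0,0,15,0,4,0,0]
}}

```text
clock: 18.3
position: [0.5478, 0.0398, 0.0665]
ee_rot: [-0.002, 1.0, 0.018, 0.0]
contact_force: [-2.9, 7.1, 9.1]
width: 0.0234
gripper_force: 30.2
```

```bash
python3 - <<'E'
from h import *
im=get_image("wrist"); save(im,"hold1.png",(200,60,420,240),3.5)
print(place_of("tip_face",im)[:1],place_of("wide_mid",im)[:1])
E
```

```text
[{'point': [346.1, 225.8], 'score': 0.9}] [{'point': [405.3, 228.7], 'score': 0.92}]
```

View pics/hold1.png

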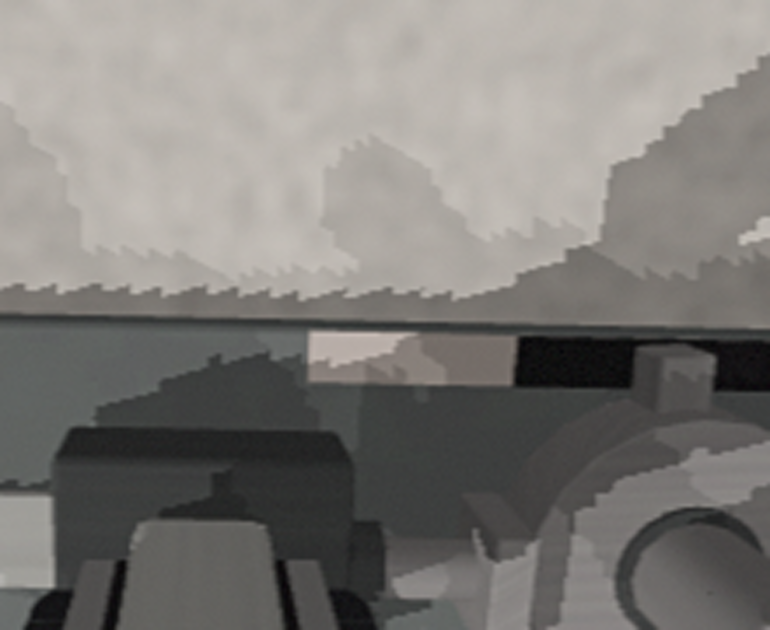

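Emit:
{"name": "apply_moves", "arguments": {
  "deltas": [15,0,0.5,0,0,15,0,0.5,0,0,15,0,0.5,0,0,15,0,0.5,0,0,15,0,0.5,0,0,15,0,0.5,0,0,15,0,0.5,0,0,15,0,0.5,0,0,15,0,0.5,0,0,15,0,0.5,0,0,15,0,0.5,0,0,15,0,0.5,0,0]
}}

```text
clock: 19.45
position: [0.5477, 0.0395, 0.0665]
ee_rot: [-0.002, 1.0, 0.018, 0.0]
contact_force: [-0.9, 7.1, 7.4]
width: 0.0236
gripper_force: 30.2
```

Emit:
{"name": "apply_moves", "arguments": {
  "deltas": [15,0,0,0,0,15,0,-4,0,0,15,0,-9,0,0,15,0,-14,0,0,15,0,-20,0,0,15,0,-26,0,0,15,0,-32,0,0,15,0,-38,0,0,15,0,-43,0,0,15,0,-45.5,0,0,15,0,-46.5,0,0,15,0,-46.5,0,0]
}}

```text
clock: 20.45
position: [0.5471, 0.0826, 0.0666]
ee_rot: [0.001, 1.0, 0.019, 0.001]
contact_force: [-1.2, -3.1, 6.9]
width: 0.0236
gripper_force: 30.8
```

Emit:
{"name": "apply_moves", "arguments": {
  "deltas": [15,0,-1.5,0,0,15,0,-3,0,0,15,0,-3,0,0,50,0,-2,0,0,85,0,-2,0,0,85,0,-2,0,0,85,0,-2,-30,0,85,0,-2,-70,0,85,0,20,-95,0,70,0,55,-95,0,70,3,90,-95,0,70,3,120,-95,0]
}}

```text
clock: 21.45
position: [0.5545, -0.0376, 0.1611]
ee_rot: [0.0, 1.0, 0.02, 0.001]
contact_force: [0.8, 0.2, 0.6]
width: 0.07
gripper_force: 0.0
```

```bash
python3 look.py - wide_mid:.038 wide_lug:.017 tip_face:.023 tray:0; python3 -c "
from h import *
print(to(.5505,-.050,.0555,2),tool()[1])"
```

```text
tcp [ 0.55473445 -0.04303821  0.16060626] 2.1014258301432633
wide_mid []
wide_lug [(0.74, [267, 146], [0.5892, -0.0466])]
tip_face [(0.66, [200, 187], [0.5461, 0.0197])]
tray [(0.61, [127, 327], [0.3457, 0.1227])]
([-3.4, 14.3, 104.4], 0.1, 'yaw', 2.1, 'q6', 1.34) [ 0.55342953 -0.035717    0.15992267]
```

Emit:
{"name": "apply_moves", "arguments": {
  "deltas": [70,-3,9,20,0,70,-3,9,45,0,70,-3,9,60,0,70,-3,9,60,0,70,-3,9,60,0]
}}

```text
clock: 22.12
position: [0.5505, -0.044, 0.0996]
ee_rot: [-0.0, 1.0, 0.02, -0.001]
contact_force: [-0.1, -0.8, 0.0]
width: 0.0703
gripper_force: 0.0
```

```bash
python3 -c "
from h import *
print(to(.5505,-.050,.0565,2),tool()[1])"
```

```text
([-0.1, 6.1, 43.1], 0.3, 'yaw', 2.3, 'q6', 1.33) [ 0.55049192 -0.04395525  0.09960932]
```

Emit:
{"name": "apply_moves", "arguments": {
  "deltas": [70,0,6,25,0,70,0,6,40,0,70,0,6,43,0,70,0,6,43,0,15,0,6,43,0,15,0,6,43,0,15,0,6,43,0,15,0,6,43,0,15,0,6,43,0,15,0,6,43,0,15,0,6,43,0,15,0,6,43,0],
  "squeeze": 40
}}

```text
clock: 23.12
position: [0.552, -0.0504, 0.0585]
ee_rot: [-0.001, 1.0, 0.018, 0.001]
contact_force: [-0.3, 4.5, 6.2]
width: 0.0204
gripper_force: 39.1
```

Emit:
{"name": "apply_moves", "arguments": {
  "deltas": [15,0,0,-5,0,15,0,0,-30,0,15,0,0,-65,0,15,0,0,-105,0,15,0,0,-140,0,15,0,-20,-150,0,15,0,-55,-150,0,15,0,-90,-150,0,15,0,-125,-150,0,15,0,-160,-150,0,15,0,-190,-150,0,15,0,-190,-150,0]
}}

```text
clock: 24.12
position: [0.5434, 0.1433, 0.2073]
ee_rot: [-0.001, 1.0, 0.021, -0.0]
contact_force: [0.1, 0.5, -1.0]
width: 0.0205
gripper_force: 39.7
```

```bash
python3 - <<'E'
from h import *
im=get_image("wrist"); save(im,"tray1.png",s=1.4); print(tool()[1],tool()[3])
print([(round(r["score"],2),r["point"],ray(im,r["point"],0)[:2]) for r in place_of("tray",im)[:2]])
E
```

```text
[0.54358171 0.14054981 0.20715926] 2.4098404561425304
[(0.67, [122.6, 198.4], array([0.49353631, 0.31587837]))]
```

View pics/tray1.png

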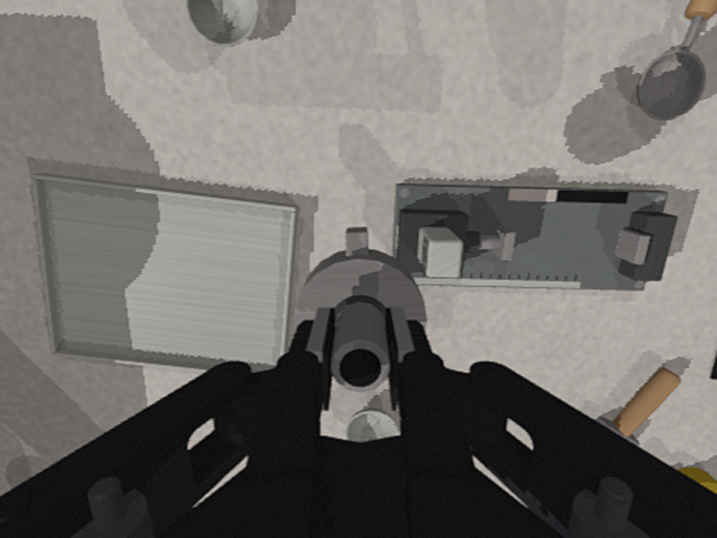

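```bash
python3 - <<'E'
from h import *
im=get_image("wrist")
W=np.array([ray(im,np.array(p)/1.4,.014)[:2] for p in [(37,177),(298,208),(278,365),(53,350)]]);print(W,W.mean(0))
d=W[0]-W[1]; a=np.arctan2(-d[0],d[1]); print(np.degrees(a),np.linalg.norm(W[0]-W[1]),np.linalg.norm(W[1]-W[2]))
Rm=np.array([[np.cos(a),-np.sin(a)],[np.sin(a),np.cos(a)]]); c=np.array([.4935,.3155])
for l in [(0,.06),(0,-.015),(0,-.07)]:
    w=c+Rm@l; print(l,w,to(*w,.12))
E
```

```text
[[0.58308103 0.40495554]
 [0.56601635 0.19098378]
 [0.41546206 0.21081369]
 [0.42335171 0.42131641]] [0.49697779 0.30701736]
-4.55980337939253 0.21465114855454853 0.1518545936007132
(0, 0.06) [0.49826998 0.37531009] ([-36.3, -239.0, 86.7], 0.0, 'yaw', 2.2, 'q6', 1.66)
(0, -0.015) [0.49230751 0.30054748] ([-45.2, -164.5, 86.8], 0.0, 'yaw', 2.2, 'q6', 1.66)
(0, -0.07) [0.48793503 0.24572156] ([-51.7, -109.9, 86.9], 0.0, 'yaw', 2.2, 'q6', 1.66)
```

Emit:
{"name": "apply_moves", "arguments": {
  "deltas": [15,-5,-35,0,0,15,-10,-70,0,0,15,-16,-105,0,0,15,-22,-140,10,0,15,-28,-175,30,0,15,-33,-205,55,0,15,-35,-224,85,0,15,-35,-227,110,0,15,-35,-227,130,0,15,-35,-227,140,0,15,-35,-227,140,0,15,-35,-227,140,0]
}}

```text
clock: 25.27
position: [0.5014, 0.3629, 0.0674]
ee_rot: [0.0, 1.0, 0.018, -0.0]
contact_force: [1.2, 0.6, -1.0]
width: 0.0204
gripper_force: 39.8
```

```bash
python3 - <<'E'
from h import *
print(to(.5,.366,.0535),tool()[1])
im=get_image("wrist"); save(im,"tray2.png",s=1.2); print([(r["point"],ray(im,r["point"],0)[:2]) for r in place_of("tray",im)[:2]])
E
```

```text
([-1.3, -3.2, 13.9], 0.0, 'yaw', 2.1, 'q6', 2.05) [0.50143663 0.36288598 0.06738174]
[([316.5, 218.9], array([0.49183466, 0.31625744]))]
```

View pics/tray2.png

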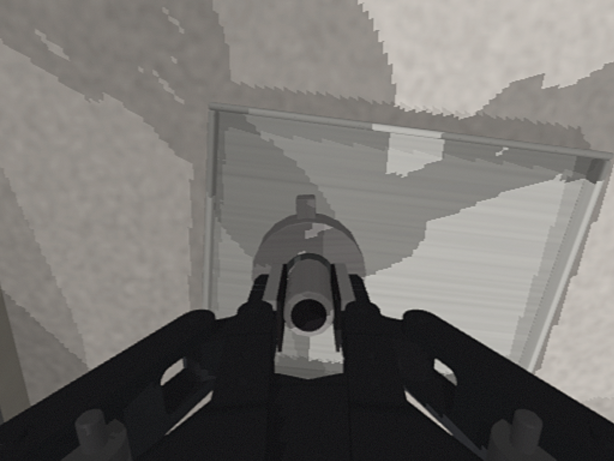

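The nozzle hangs inside the tray walls (flange at about px (256,200)), so lower and release it.

Emit:
{"name": "apply_moves", "arguments": {
  "deltas": [15,-2,-3,7,0,15,-2,-3,12,0,15,-2,-3,14,0,15,-2,-3,15,0,15,-2,-3,15,0]
}}

```text
clock: 25.78
position: [0.4981, 0.3667, 0.0526]
ee_rot: [0.0, 1.0, 0.019, -0.0]
contact_force: [-1.4, -1.4, 1.0]
width: 0.021
gripper_force: 40.2
```

Emit:
{"name": "apply_moves", "arguments": {
  "deltas": [30,0,0,0,0,45,0,0,0,0,45,0,0,0,0,45,0,0,0,0,45,0,0,-10,0,45,0,0,-40,0,45,0,0,-80,0,60,0,0,-120,0,85,0,20,-150,0,85,0,55,-160,0,85,0,90,-160,0,85,0,125,-160,0]
}}

```text
clock: 26.78
position: [0.5038, 0.2413, 0.2147]
ee_rot: [-0.001, 1.0, 0.02, 0.002]
contact_force: [0.2, -1.0, -0.2]
width: 0.0848
gripper_force: 0.0
```

```bash
python3 look.py - wide_mid:.032 wide_lug:.011 tip_face:.023 carriage_post:.06; python3 -c "
from h import *
print(to(.5357,-.31,.2,-40),tool()[1])"
```

```text
tcp [0.5031698  0.23441914 0.21396083] 2.08003153309368
wide_mid [(0.7, [448, 143], [0.5456, 0.0253])]
wide_lug [(0.77, [152, 138], [0.5359, 0.369])]
tip_face [(0.61, [451, 143], [0.5443, 0.0157]), (0.38, [505, 279], [0.3651, -0.1001])]
carriage_post [(0.72, [412, 148], [0.5416, 0.0817])]
([11.8, 553.1, 12.4], 42.1, 'yaw', 2.1, 'q6', 1.86) [0.50345538 0.24224887 0.21294332]
```

Emit:
{"name": "apply_moves", "arguments": {
  "deltas": [85,1,35,0,5,85,2,75,0,10,85,3,115,0,15,85,4,155,0,20,85,5,195,0,25,85,6,235,0,30,85,7,275,0,35,85,8,315,0,40,85,9,355,0,42,85,10,395,0,42,85,11,435,0,42,85,11,470,0,42]
}}

```text
clock: 28.03
position: [0.5332, -0.2288, 0.2123]
ee_rot: [-0.0, 0.94, -0.34, 0.001]
contact_force: [0.6, 0.7, -0.0]
width: 0.085
gripper_force: 0.0
```

```bash
python3 -c "
from h import *
print(to(.5357,-.31,.18,-40),tool()[1])"
```

```text
([53.8, 60.8, 32.3], 0.2, 'yaw', -39.8, 'q6', 1.74) [ 0.53324021 -0.22881164  0.21229517]
```

Emit:
{"name": "apply_moves", "arguments": {
  "deltas": [85,20,23,12,0,85,40,45,24,0,85,50,57,32,0,85,54,61,32,0,85,54,61,32,0,85,54,61,32,0]
}}

```text
clock: 28.53
position: [0.535, -0.3071, 0.1805]
ee_rot: [-0.001, 0.94, -0.34, -0.0]
contact_force: [-0.1, 0.5, -0.0]
width: 0.0846
gripper_force: 0.0
```

```bash
cat > noz.py <<'E'
# refine a nozzle from the wrist view: neck-top hole = dark ellipse near prediction
import sys
from h import *
n,x,y,base=sys.argv[1],*map(float,sys.argv[2:5])
im=get_image("wrist"); print(tool()[1])
for k,z in((n+"_mid",base+.028),(n+"_lug",base+.007)):
    print(k,[(round(r["score"],2),np.round(r["point"]).tolist(),np.round(ray(im,r["point"],z)[:2],4).tolist()) for r in place_of(k,im)[:3]])
c=proj(im,(x,y,base+.028)).astype(int); print(c)
save(im,sys.argv[5],(max(c[0]-70,0),max(c[1]-60,0),c[0]+70,c[1]+60),4)
E
python3 noz.py medium .5357 -.31 .004 med1.png
```

```text
[ 0.53498537 -0.30684575  0.18092704]
medium_mid [(0.74, [260.0, 173.0], [0.5379, -0.3131]), (0.25, [290.0, 162.0], [0.5263, -0.3436])]
medium_lug [(0.8, [290.0, 160.0], [0.5234, -0.344])]
[258 175]
```

View pics/med1.png

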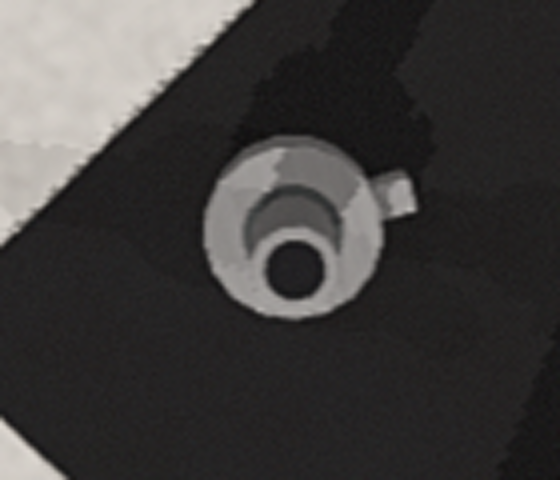

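The crop shows the medium nozzle in its place, with its lug pointing up-right in the image (px (290,160), heading about -114.5°). Grip it.

Emit:
{"name": "apply_moves", "arguments": {
  "deltas": [85,4,2,35,0,85,4,2,70,0,85,4,2,100,0,85,4,2,122,0,85,4,2,132,0,85,4,2,132,0,15,4,2,132,0,15,4,2,132,0,15,4,2,132,0,15,4,2,132,0,15,4,2,132,0,15,4,2,132,0],
  "squeeze": 40
}}

```text
clock: 29.68
position: [0.5366, -0.3133, 0.0495]
ee_rot: [0.0, 0.94, -0.341, 0.001]
contact_force: [-0.3, -1.2, 4.8]
width: 0.021
gripper_force: 39.0
```

Emit:
{"name": "apply_moves", "arguments": {
  "deltas": [15,0,0,0,0,15,0,0,0,0,15,0,0,-15,0,15,0,0,-40,0,15,0,0,-70,0,15,0,0,-95,0,15,0,0,-95,0]
}}

```text
clock: 30.27
position: [0.5389, -0.3146, 0.1486]
ee_rot: [0.001, 0.94, -0.341, 0.005]
contact_force: [0.5, -0.1, -1.4]
width: 0.021
gripper_force: 39.5
```

```bash
python3 -c "
from h import *
print(to(.550,-.051,.13,77),tool()[1])"
```

```text
([-160.5, -209.6, 17.1], 63.2, 'yaw', -39.8, 'q6', 1.63) [ 0.53885916 -0.31462498  0.14855624]
```

Emit:
{"name": "apply_moves", "arguments": {
  "deltas": [15,-14,-18,3,-7,15,-31,-40,6,-14,15,-48,-62,9,-21,15,-65,-84,12,-28,15,-82,-106,15,-35,15,-99,-128,17,-42,15,-116,-150,17,-49,15,-131,-171,17,-56,15,-144,-188,17,-63,15,-154,-201,17,-70,15,-160,-209,17,-77,15,-160,-210,17,-84]
}}

```text
clock: 31.27
position: [0.5466, -0.0465, 0.1249]
ee_rot: [-0.001, 0.925, 0.38, -0.001]
contact_force: [-0.5, 0.1, -2.4]
width: 0.0203
gripper_force: 39.6
```

Emit:
{"name": "apply_moves", "arguments": {
  "deltas": [15,0,0,0,-7,15,0,0,0,-14,15,0,0,0,-21,15,0,0,0,-28,15,0,0,0,-32,15,0,0,0,-32,15,0,0,0,-32,15,0,0,0,-32]
}}

```text
clock: 31.93
position: [0.5474, -0.0489, 0.1256]
ee_rot: [-0.0, 0.788, 0.616, -0.0]
contact_force: [0.1, 0.5, -1.2]
width: 0.0207
gripper_force: 39.6
```

```bash
python3 look.py - medium_lug:.086 ; python3 -c "
from h import *
print(to(.5495,-.051,.0560,77),tool()[1])"
```

```text
tcp [ 0.54752122 -0.04896174  0.12579206] 76.093655527636
medium_lug []
([-1.5, 2.3, 69.9], -0.9, 'yaw', 76.1, 'q6', 0.03) [ 0.54762747 -0.04898362  0.12594692]
```

Emit:
{"name": "apply_moves", "arguments": {
  "deltas": [15,-2,2,25,0,15,-2,2,45,0,15,-2,2,60,0,15,-2,2,66,0,15,-2,2,69,0,15,-2,2,70,0,15,-2,2,70,0,30,-2,2,70,0,50,-2,2,70,0,50,-2,2,70,0,50,-2,2,70,0]
}}

```text
clock: 32.95
position: [0.5498, -0.0515, 0.057]
ee_rot: [0.001, 0.787, 0.617, 0.0]
contact_force: [1.1, -1.1, -0.3]
width: 0.0499
gripper_force: 0.0
```

Emit:
{"name": "apply_moves", "arguments": {
  "deltas": [50,0,0,-15,0,85,0,0,-45,0,85,0,0,-80,0,85,0,0,-110,0,85,0,0,-110,0,85,0,0,-110,0]
}}

```text
clock: 33.45
position: [0.5507, -0.0517, 0.1687]
ee_rot: [0.002, 0.787, 0.617, 0.002]
contact_force: [0.3, -0.8, -0.2]
width: 0.085
gripper_force: 0.0
```

```bash
python3 noz.py medium .55 -.051 .010 med2.png; python3 -c "
from h import *
print(to(.548,.085,.16,2),tool()[1])"
```

```text
[ 0.54937018 -0.05141918  0.16694217]
medium_mid [(0.66, [291.0, 166.0], [0.5877, -0.0441]), (0.65, [253.0, 183.0], [0.5478, -0.0525])]
medium_lug [(0.79, [287.0, 169.0], [0.5849, -0.0521])]
[254 181]
([132.2, -32.8, 5.2], 74.2, 'yaw', 76.2, 'q6', 0.02) [ 0.5482651  -0.05122592  0.16514076]
```

View pics/med2.png

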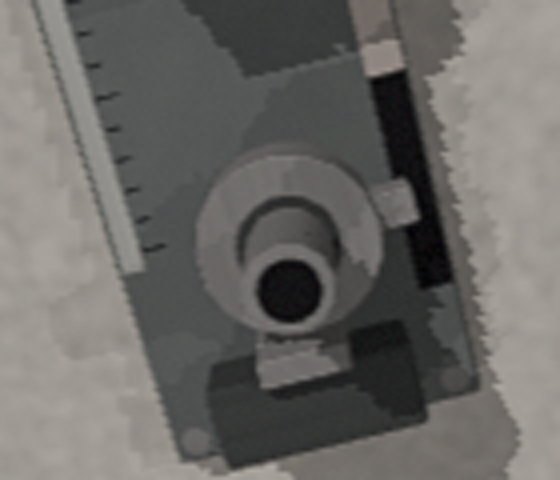

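The medium nozzle stands centred in front of the anvil, with its lug square to the mark. Now the post.

Emit:
{"name": "apply_moves", "arguments": {
  "deltas": [85,15,-4,0,7,85,35,-8,0,14,85,55,-13,0,21,85,75,-18,0,28,85,95,-23,0,35,85,112,-28,0,42,85,126,-31,0,49,85,132,-33,0,56,85,132,-33,0,63,85,132,-33,0,70,85,132,-33,20,74,85,132,-33,50,74]
}}

```text
clock: 34.6
position: [0.5504, 0.0848, 0.1168]
ee_rot: [0.0, 1.0, 0.018, 0.002]
contact_force: [0.4, -0.3, -0.4]
width: 0.0848
gripper_force: 0.0
```

```bash
python3 -c "
from h import *
print(to(.5475,.0845,.0655,2),tool()[1])"
```

```text
([-3.2, 0.2, 51.3], 0.0, 'yaw', 2.0, 'q6', 1.56) [0.55041403 0.08484222 0.11684944]
```

Emit:
{"name": "apply_moves", "arguments": {
  "deltas": [85,-3,0,30,0,85,-3,0,48,0,85,-3,0,51,0,15,-3,0,51,0,15,-3,0,51,0,15,-3,0,51,0,15,-3,0,51,0,15,-3,0,51,0,15,-3,0,51,0,15,-3,0,51,0,15,-3,0,51,0],
  "squeeze": 30
}}

```text
clock: 35.52
position: [0.5466, 0.0846, 0.0665]
ee_rot: [-0.0, 1.0, 0.018, 0.001]
contact_force: [-1.1, 0.4, 5.4]
width: 0.0237
gripper_force: 30.1
```

Emit:
{"name": "apply_moves", "arguments": {
  "deltas": [15,0,4,0,0,15,0,8,0,0,15,0,12,0,0,15,0,17,0,0,15,0,22,0,0,15,0,27,0,0,15,0,32,0,0,15,0,37,0,0,15,0,41,0,0,15,0,44,0,0,15,0,46,0,0,15,0,46,0,0]
}}

```text
clock: 36.52
position: [0.5474, 0.0395, 0.0665]
ee_rot: [-0.001, 1.0, 0.018, 0.0]
contact_force: [-2.5, 3.8, 6.9]
width: 0.0236
gripper_force: 30.1
```

Emit:
{"name": "apply_moves", "arguments": {
  "deltas": [15,0,2,0,0,15,0,4,0,0,15,0,5,0,0,15,0,6,0,0,15,0,6,0,0]
}}

```text
clock: 36.93
position: [0.5475, 0.0339, 0.0665]
ee_rot: [-0.001, 1.0, 0.018, 0.0]
contact_force: [-2.3, 4.9, 7.6]
width: 0.0237
gripper_force: 30.2
```

Emit:
{"name": "apply_moves", "arguments": {
  "deltas": [15,0,1,0,0,15,0,2,0,0,15,0,3,0,0,15,0,4,0,0,15,0,5,0,0,15,0,6,0,0,15,0,6,0,0]
}}

```text
clock: 37.52
position: [0.5476, 0.0286, 0.0665]
ee_rot: [-0.002, 1.0, 0.018, 0.0]
contact_force: [-2.8, 6.6, 8.5]
width: 0.0238
gripper_force: 30.2
```

Emit:
{"name": "apply_moves", "arguments": {
  "deltas": [15,0,0.3,0,0,15,0,0.3,0,0,15,0,0.3,0,0,15,0,0.3,0,0,15,0,0.3,0,0,15,0,0.3,0,0,15,0,0.3,0,0,15,0,0.3,0,0,15,0,0.3,0,0,15,0,0.3,0,0,15,0,0.3,0,0,15,0,0.3,0,0]
}}

```text
clock: 38.52
position: [0.5476, 0.0285, 0.0665]
ee_rot: [-0.002, 1.0, 0.018, 0.0]
contact_force: [-3.8, 7.2, 8.5]
width: 0.024
gripper_force: 30.2
```

```bash
python3 look.py - medium_mid:.038 medium_lug:.017 tip_face:.023 anvil:.01
```

```text
tcp [0.54759989 0.02850529 0.06655608] 2.057954594636812
medium_mid [(0.69, [390, 227], [0.5504, -0.0543])]
medium_lug [(0.67, [385, 164], [0.5858, -0.0546]), (0.31, [412, 216], [0.55, -0.0797])]
tip_face [(0.81, [351, 223], [0.5462, -0.0354])]
anvil [(0.69, [412, 216], [0.5473, -0.0835])]
```

Emit:
{"name": "apply_moves", "arguments": {
  "deltas": [15,0,-3,0,0,15,0,-9,0,0,15,0,-15,0,0,15,0,-21,0,0,15,0,-27,0,0,15,0,-33,0,0,15,0,-39,0,0,15,0,-45,0,0,15,0,-51,0,0,15,0,-56,0,0,15,0,-58.5,0,0,15,0,-59.5,0,0]
}}

```text
clock: 39.77
position: [0.5466, 0.0847, 0.0665]
ee_rot: [0.001, 1.0, 0.019, 0.001]
contact_force: [-0.6, -5.1, 6.7]
width: 0.0237
gripper_force: 30.9
```

Emit:
{"name": "apply_moves", "arguments": {
  "deltas": [15,0,-1,0,0,15,0,-1,0,0,50,0,0,0,0,85,0,0,0,0,85,0,0,0,0,85,0,0,-30,0,85,0,0,-70,0,85,0,20,-95,0,70,0,55,-95,0,70,3,90,-95,0,70,3,120,-95,0,70,3,141,-80,0]
}}

```text
clock: 40.77
position: [0.5564, -0.0577, 0.1478]
ee_rot: [0.001, 1.0, 0.019, 0.003]
contact_force: [0.1, -0.1, 0.1]
width: 0.0702
gripper_force: 0.0
```

Emit:
{"name": "apply_moves", "arguments": {
  "deltas": [70,0,0,20,0,70,0,0,40,0,70,0,0,40,0]
}}

```text
clock: 41.02
position: [0.5511, -0.0548, 0.1016]
ee_rot: [-0.001, 1.0, 0.018, -0.004]
contact_force: [-0.3, 0.3, -0.3]
width: 0.0701
gripper_force: 0.0
```

```bash
python3 look.py - medium_mid:.038 medium_lug:.017 tip_face:.023 carriage_post:.06;python3 -c "
from h import *
print(to(.5505,-.056,.0565,2),tool()[1])"
```

```text
tcp [ 0.55224821 -0.05470178  0.1033289 ] 2.1536819200399857
medium_mid [(0.81, [255, 209], [0.549, -0.0538])]
medium_lug [(0.7, [259, 155], [0.5857, -0.0555])]
tip_face [(0.74, [252, 146], [0.594, -0.0495]), (0.62, [167, 203], [0.5453, 0.0165])]
carriage_post [(0.58, [50, 220], [0.5449, 0.0826])]
([-4.8, 0.9, 50.0], 0.2, 'yaw', 2.2, 'q6', 1.31) [ 0.55510956 -0.05484308  0.10653899]
```

Emit:
{"name": "apply_moves", "arguments": {
  "deltas": [70,-3,1,20,0,70,-3,1,38,0,70,-3,1,46,0,70,-3,1,46,0,15,-3,1,46,0,15,-3,1,46,0,15,-3,1,46,0,15,-3,1,46,0,15,-3,1,46,0,15,-3,1,46,0,15,-3,1,46,0,15,-3,1,46,0],
  "squeeze": 40
}}

```text
clock: 42.27
position: [0.5519, -0.0563, 0.0604]
ee_rot: [0.0, 1.0, 0.019, 0.001]
contact_force: [0.1, 0.3, 6.2]
width: 0.0208
gripper_force: 39.1
```

Emit:
{"name": "apply_moves", "arguments": {
  "deltas": [15,0,0,-5,0,15,0,0,-30,0,15,0,0,-65,0,15,0,0,-95,0,15,0,0,-110,0,15,0,-30,-115,0,15,0,-65,-115,0,15,-5,-100,-115,0,15,-10,-135,-115,0,15,-20,-170,-115,0,15,-30,-205,-115,0,15,-37,-240,-115,0]
}}

```text
clock: 43.27
position: [0.5033, 0.1835, 0.174]
ee_rot: [0.0, 1.0, 0.019, -0.001]
contact_force: [0.1, 0.7, -2.4]
width: 0.0208
gripper_force: 39.5
```

```bash
python3 look.py - wide_mid:.032 wide_lug:.011 tray:0; python3 -c "
from h import *
print(to(.491,.299,.08,2),tool()[1])"
```

```text
tcp [0.50161638 0.19014463 0.1741004 ] 2.294350382402955
wide_mid [(0.7, [79, 180], [0.4964, 0.3648])]
wide_lug [(0.68, [81, 137], [0.5375, 0.3693]), (0.54, [80, 181], [0.4894, 0.3778])]
tray [(0.87, [140, 177], [0.4924, 0.3165])]
([-8.7, -116.7, 94.0], 0.3, 'yaw', 2.3, 'q6', 1.75) [0.50445639 0.18284062 0.17406228]
```

Emit:
{"name": "apply_moves", "arguments": {
  "deltas": [15,-3,-35,10,0,15,-6,-70,30,0,15,-9,-100,60,0,15,-9,-117,85,0,15,-9,-117,100,0,15,-9,-117,105,0,15,-9,-117,105,0,15,-9,-117,105,0]
}}

```text
clock: 44.13
position: [0.4927, 0.2976, 0.0697]
ee_rot: [0.0, 1.0, 0.018, 0.0]
contact_force: [0.7, -0.0, -1.4]
width: 0.02
gripper_force: 39.8
```

```bash
python3 -c "
from h import *
print(to(.490,.302,.0545,2),tool()[1])"
```

```text
([-2.5, -4.5, 15.2], 0.1, 'yaw', 2.1, 'q6', 1.96) [0.4926566  0.29763841 0.06965524]
```

Emit:
{"name": "apply_moves", "arguments": {
  "deltas": [15,-2,-4,7,0,15,-2,-4,12,0,15,-2,-4,14,0,15,-2,-4,15,0,15,-2,-4,15,0,30,-2,-4,15,0,42,-2,-4,15,0,42,-2,-4,15,0,42,-2,-4,5,0,42,-2,-4,-30,0,42,-2,-4,-70,0,60,-2,-4,-110,0]
}}

```text
clock: 45.13
position: [0.489, 0.3025, 0.1809]
ee_rot: [0.0, 1.0, 0.019, -0.001]
contact_force: [1.1, 0.6, -0.2]
width: 0.0528
gripper_force: 0.0
```

Emit:
{"name": "apply_moves", "arguments": {
  "deltas": [85,0,30,-20,5,85,0,65,-30,10,85,0,105,-30,15,85,0,145,-30,20,85,0,185,-30,25,85,0,225,-30,30,85,0,265,-30,35,85,0,305,-30,40,85,-5,345,-30,47,85,-10,385,-30,54,85,-15,425,-30,60,85,-20,460,-30,60]
}}

```text
clock: 46.13
position: [0.4866, -0.1602, 0.2104]
ee_rot: [0.0, 0.874, -0.485, 0.001]
contact_force: [1.0, 0.2, -0.1]
width: 0.0849
gripper_force: 0.0
```

```bash
python3 look.py - narrow_mid:.032 narrow_lug:.011; python3 -c "
from h import *
print(to(.4655,-.379,.18,-60),tool()[1],tool()[3])"
```

```text
tcp [ 0.4866168  -0.16672507  0.21040302] -58.06264310549135
narrow_mid [(0.75, [141, 197], [0.5872, -0.0621]), (0.22, [63, 104], [0.7039, -0.1134])]
narrow_lug []
([174.4, 133.8, 30.2], 1.9, 'yaw', -58.1, 'q6', 2.13) [ 0.48682249 -0.16017729  0.21006853] -58.08554471322654
```

Emit:
{"name": "apply_moves", "arguments": {
  "deltas": [85,20,15,3,-7,85,45,34,6,-14,85,70,53,9,-21,85,95,72,12,-28,85,120,91,15,-35,85,140,108,20,-42,85,156,120,25,-49,85,168,129,30,-56,85,174,134,30,-63,85,174,134,30,-70,85,174,134,30,-77,85,174,134,30,-84]
}}

```text
clock: 47.28
position: [0.4669, -0.375, 0.1797]
ee_rot: [-0.0, 0.973, 0.23, 0.0]
contact_force: [-0.2, -0.4, 0.7]
width: 0.085
gripper_force: 0.0
```

Emit:
{"name": "apply_moves", "arguments": {
  "deltas": [85,0,0,0,-7,85,0,0,0,-14,85,0,0,0,-21,85,0,0,0,-28,85,0,0,0,-35,85,0,0,0,-42,85,0,0,0,-49,85,0,0,0,-56,85,0,0,0,-63,85,0,0,0,-64,85,0,0,0,-64,85,0,0,0,-64]
}}

```text
clock: 48.28
position: [0.4666, -0.3755, 0.1796]
ee_rot: [0.0, 0.707, 0.708, 0.0]
contact_force: [-0.5, 0.6, -0.0]
width: 0.0847
gripper_force: 0.0
```

```bash
python3 noz.py narrow .4655 -.379 .004 nar1.png;python3 -c "
from h import *
print(tool()[3])"
```

```text
[ 0.46651434 -0.37570458  0.17954366]
narrow_mid [(0.71, [253.0, 182.0], [0.4637, -0.3802])]
narrow_lug [(0.81, [239.0, 158.0], [0.4479, -0.3597])]
[255 180]
90.11927215672429
```

Emit:
{"name": "apply_moves", "arguments": {
  "deltas": [85,-4,-2,35,0,85,-4,-2,70,0,85,-4,-2,100,0,85,-4,-2,122,0,85,-4,-2,131,0,85,-4,-2,131,0,15,-4,-2,131,0,15,-4,-2,131,0,15,-4,-2,131,0,15,-4,-2,131,0,15,-4,-2,131,0,15,-4,-2,131,0],
  "squeeze": 40
}}

```text
clock: 49.43
position: [0.4647, -0.3808, 0.0496]
ee_rot: [0.001, 0.706, 0.708, -0.0]
contact_force: [-0.1, 0.1, 3.6]
width: 0.0209
gripper_force: 39.0
```

Emit:
{"name": "apply_moves", "arguments": {
  "deltas": [15,0,0,0,0,15,0,0,0,0,15,0,0,-15,0,15,0,0,-40,0,15,0,0,-70,0,15,0,0,-95,0,15,0,0,-95,0,15,0,0,-95,0]
}}

```text
clock: 50.1
position: [0.4647, -0.3809, 0.1448]
ee_rot: [0.002, 0.706, 0.708, -0.0]
contact_force: [-1.1, 0.3, -1.3]
width: 0.0206
gripper_force: 39.2
```

```bash
python3 -c "
from h import *
print(to(.550,-.056,.13,-35),tool()[1])"
```

```text
([324.7, 86.2, 14.2], -54.8, 'yaw', 90.2, 'q6', -0.81) [ 0.46474301 -0.3809005   0.14476879]
```

Emit:
{"name": "apply_moves", "arguments": {
  "deltas": [15,18,5,0,7,15,48,13,0,14,15,80,21,0,21,15,112,30,0,28,15,144,38,3,35,15,176,46,6,42,15,208,55,9,49,15,240,63,12,56,15,270,71,14,63,15,295,78,14,70,15,314,83,14,77,15,324,86,14,84]
}}

```text
clock: 51.1
position: [0.548, -0.0531, 0.1272]
ee_rot: [-0.001, 0.999, 0.052, -0.002]
contact_force: [-0.8, -0.1, -1.9]
width: 0.0207
gripper_force: 39.2
```

Emit:
{"name": "apply_moves", "arguments": {
  "deltas": [15,0,0,0,7,15,0,0,0,14,15,0,0,0,21,15,0,0,0,28,15,0,0,0,35,15,0,0,0,41,15,0,0,0,41,15,0,0,0,41,15,0,0,0,41]
}}

```text
clock: 51.85
position: [0.5485, -0.0559, 0.1283]
ee_rot: [0.0, 0.954, -0.298, -0.001]
contact_force: [0.1, 0.3, -0.6]
width: 0.021
gripper_force: 39.2
```

```bash
python3 look.py - narrow_lug:.086 mark:.01 caliper:0; python3 -c "
from h import *
print(to(.550,-.0565,.0565,-35),tool()[1])"
```

```text
tcp [ 0.54870606 -0.05598904  0.1285527 ] -34.730471567688475
narrow_lug [(0.89, [230, 189], [0.5753, -0.053])]
mark [(0.86, [226, 155], [0.5892, -0.0498])]
caliper [(0.88, [210, 213], [0.5499, 0.0003])]
([1.0, -0.2, 72.6], 0.2, 'yaw', -34.8, 'q6', 1.95) [ 0.54910277 -0.05608129  0.12910795]
```

Emit:
{"name": "apply_moves", "arguments": {
  "deltas": [15,1,0,25,2,15,1,0,45,2,15,1,0,60,2,15,1,0,68,2,15,1,0,71,2,15,1,0,73,2,15,1,0,73,2,30,1,0,73,2,50,1,0,73,2,50,1,0,73,2,50,1,0,73,2]
}}

```text
clock: 52.97
position: [0.5505, -0.0568, 0.057]
ee_rot: [-0.0, 0.949, -0.316, 0.001]
contact_force: [0.7, 0.2, -0.6]
width: 0.0502
gripper_force: 0.0
```

Emit:
{"name": "apply_moves", "arguments": {
  "deltas": [50,0,0,-15,0,85,0,0,-45,0,85,0,0,-80,0,85,0,0,-110,0,85,0,0,-110,0,85,0,0,-110,0]
}}

```text
clock: 53.47
position: [0.5514, -0.0569, 0.1687]
ee_rot: [-0.0, 0.949, -0.316, 0.003]
contact_force: [0.3, 0.0, -0.7]
width: 0.0849
gripper_force: 0.0
```

```bash
python3 noz.py narrow .55 -.0565 .010 nar2.png; python3 -c "
from h import *
print(to(.548,.085,.16,2),tool()[1])"
```

```text
[ 0.55006468 -0.05663711  0.16691553]
narrow_mid [(0.96, [255.0, 181.0], [0.5543, -0.0568]), (0.59, [186.0, 10.0], [0.7073, -0.0993])]
narrow_lug [(0.95, [238.0, 160.0], [0.5789, -0.0528])]
[257 184]
([-85.6, -112.6, 5.2], -38.8, 'yaw', -36.8, 'q6', 1.99) [ 0.54899606 -0.05641142  0.16513479]
```

View pics/nar2.png

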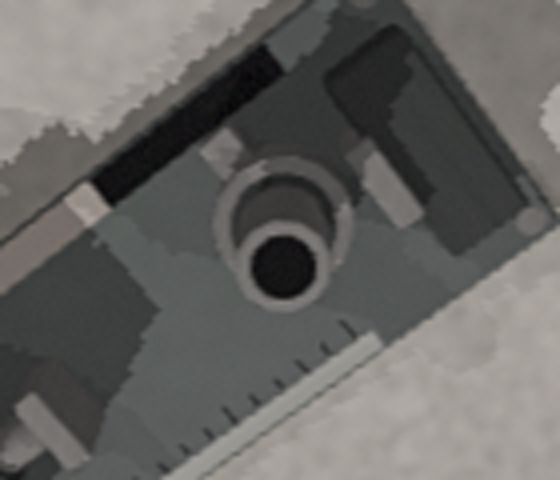

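```bash
python3 - <<'E'
from h import *
im=get_image("wrist")
q=lambda x,y,z: ray(im,(187+x/4,124+y/4),z)[:2]
a=q(283,268,.066); f=q(285,225,.030); l=q(213,140,.023); l0=q(207,170,.010)
print(tool()[1],a,f,l,l-a,np.degrees(np.arctan2(*(l-a)[::-1])),np.degrees(np.arctan2(*(l-f)[::-1])))
m=[q(93,180,.01),q(265,45,.01)]; d=m[0]-m[1]; print(m,"cal yaw",np.degrees(np.arctan2(-d[0],d[1])))
e=[q(160,480,.01),q(545,235,.01)]; d=e[0]-e[1]; print(e,"cal yaw",np.degrees(np.arctan2(-d[0],d[1])))
print(place_of("tip_face",im)[:1],place_of("mark",im)[:1])
im=get_image("wrist")
for k,z in(("narrow_mid",.038),("narrow_lug",.017)): print(ray(im,place_of(k,im)[0]["point"],z))
E
```

```text
[ 0.54892917 -0.05642261  0.16484766] [ 0.54958409 -0.05774824] [ 0.54912003 -0.05823257] [ 0.57602311 -0.05592044] [0.02643902 0.0018278 ] 3.9547136476155713 4.912106250618585
[array([ 0.58514603, -0.02179574]), array([ 0.58599158, -0.0795767 ])] cal yaw 0.8383871106713298
[array([0.50540536, 0.01924371]), array([ 0.50045899, -0.10937843])] cal yaw -2.202315701067049
[{'point': [204.0, 224.3], 'score': 0.96}] [{'point': [225.1, 151.3], 'score': 0.7}]
[ 0.55598004 -0.05715413  0.038     ]
[ 0.58005111 -0.05501617  0.017     ]
```

The narrow nozzle stands centred, its lug (px (240,159)) about 3–4° off square, well inside the 12° limit. On to the post.

Emit:
{"name": "apply_moves", "arguments": {
  "deltas": [85,-14,-18,0,-7,85,-35,-45,0,-14,85,-55,-72,0,-21,85,-72,-95,0,-28,85,-84,-110,0,-35,85,-86,-113,5,-39,85,-86,-113,20,-39,85,-86,-113,50,-39,85,-86,-113,50,-39]
}}

```text
clock: 54.67
position: [0.5454, 0.0855, 0.1119]
ee_rot: [0.0, 1.0, 0.019, -0.005]
contact_force: [-1.2, 0.4, -0.5]
width: 0.085
gripper_force: 0.0
```

```bash
python3 -c "
from h import *
print(to(.5475,.0847,.066,2),tool()[1])"
```

```text
([2.6, 0.9, 45.9], 0.2, 'yaw', 2.2, 'q6', 1.56) [0.5453514  0.0855274  0.11187318]
```

Emit:
{"name": "apply_moves", "arguments": {
  "deltas": [85,1,1,30,0,85,1,1,45,0,85,1,1,49,0,15,1,1,49,0,15,1,1,49,0,15,1,1,49,0,15,1,1,49,0,15,1,1,49,0,15,1,1,49,0,15,1,1,49,0,15,1,1,49,0],
  "squeeze": 30
}}

```text
clock: 55.58
position: [0.5507, 0.0845, 0.0685]
ee_rot: [-0.0, 1.0, 0.018, 0.001]
contact_force: [-0.5, -0.3, 5.7]
width: 0.0236
gripper_force: 29.8
```

Emit:
{"name": "apply_moves", "arguments": {
  "deltas": [15,0,5,0,0,15,0,10,0,0,15,0,15,0,0,15,0,20,0,0,15,0,25,0,0,15,0,30,0,0,15,0,36,0,0,15,0,42,0,0,15,0,48,0,0,15,0,53,0,0,15,0,56,0,0,15,0,57,0,0]
}}

```text
clock: 56.58
position: [0.5516, 0.0286, 0.0685]
ee_rot: [-0.001, 1.0, 0.018, -0.0]
contact_force: [-3.7, 5.5, 9.2]
width: 0.0235
gripper_force: 30.0
```

Emit:
{"name": "apply_moves", "arguments": {
  "deltas": [15,0,2,0,0,15,0,4,0,0,15,0,5,0,0,15,0,6,0,0,15,0,6,0,0]
}}

```text
clock: 57.0
position: [0.5517, 0.023, 0.0685]
ee_rot: [-0.001, 1.0, 0.018, -0.0]
contact_force: [-3.6, 5.2, 9.0]
width: 0.0232
gripper_force: 30.1
```

Now at 61.8 mm; the target is about 69 mm (y ≈ 0.016).

Emit:
{"name": "apply_moves", "arguments": {
  "deltas": [15,0,1,0,0,15,0,2,0,0,15,0,3,0,0,15,0,4,0,0,15,0,5,0,0,15,0,6,0,0,15,0,7,0,0,15,0,7,0,0]
}}

```text
clock: 57.67
position: [0.5518, 0.0166, 0.0685]
ee_rot: [-0.002, 1.0, 0.018, -0.0]
contact_force: [-2.7, 6.4, 9.9]
width: 0.0233
gripper_force: 30.2
```

Emit:
{"name": "apply_moves", "arguments": {
  "deltas": [15,0,0.3,0,0,15,0,0.3,0,0,15,0,0.3,0,0,15,0,0.3,0,0,15,0,0.3,0,0,15,0,0.3,0,0,15,0,0.3,0,0,15,0,0.3,0,0,15,0,0.3,0,0,15,0,0.3,0,0,15,0,0.3,0,0,15,0,0.3,0,0]
}}

```text
clock: 58.67
position: [0.5518, 0.0165, 0.0685]
ee_rot: [-0.002, 1.0, 0.018, -0.0]
contact_force: [-4.6, 7.6, 9.2]
width: 0.0231
gripper_force: 30.2
```

```bash
python3 look.py - narrow_mid:.038 narrow_lug:.017 tip_face:.023 anvil:.01
```

```text
tcp [0.55177074 0.01646741 0.06849759] 2.0664984263119175
narrow_mid [(0.92, [380, 228], [0.553, -0.0612])]
narrow_lug [(0.81, [373, 175], [0.5819, -0.0609])]
tip_face [(0.94, [348, 227], [0.5465, -0.0462]), (0.18, [276, 210], [0.557, 0.0035])]
anvil [(0.52, [391, 220], [0.547, -0.082]), (0.51, [258, 255], [0.5146, 0.0139]), (0.24, [346, 228], [0.5399, -0.0501])]
```

Compression is about 4.3 mm and the lug is square. Open the caliper.

Emit:
{"name": "apply_moves", "arguments": {
  "deltas": [15,0,-4,0,0,15,0,-10,0,0,15,0,-17,0,0,15,0,-24,0,0,15,0,-31,0,0,15,0,-38,0,0,15,0,-45,0,0,15,0,-52,0,0,15,0,-59,0,0,15,0,-65,0,0,15,0,-70,0,0,15,0,-71.5,0,0]
}}

```text
clock: 59.92
position: [0.5506, 0.0847, 0.0685]
ee_rot: [0.001, 1.0, 0.019, 0.001]
contact_force: [-0.5, -5.6, 6.1]
width: 0.0236
gripper_force: 30.5
```

Emit:
{"name": "apply_moves", "arguments": {
  "deltas": [15,0,-1,0,0,15,0,-1,0,0,50,0,0,0,0,85,0,0,0,0,85,0,0,0,0,85,0,0,-30,0,85,0,0,-70,0,85,0,20,-95,0,70,0,55,-95,0,70,0,90,-95,0,70,0,125,-95,0,70,0,146,-80,0]
}}

```text
clock: 60.92
position: [0.5577, -0.0635, 0.1499]
ee_rot: [0.002, 1.0, 0.019, 0.003]
contact_force: [0.3, 0.4, 0.7]
width: 0.0703
gripper_force: 0.0
```

Emit:
{"name": "apply_moves", "arguments": {
  "deltas": [70,0,0,20,0,70,0,0,38,0,70,0,0,38,0,70,0,0,38,0]
}}

```text
clock: 61.25
position: [0.5546, -0.06, 0.1084]
ee_rot: [-0.0, 1.0, 0.019, -0.001]
contact_force: [0.5, -0.1, 0.6]
width: 0.07
gripper_force: 0.0
```

```bash
python3 look.py - narrow_mid:.038 narrow_lug:.017 carriage_post:.06;python3 -c "
from h import *
print(to(.552,-.062,.058,2),tool()[1])"
```

```text
tcp [ 0.55559959 -0.06005109  0.1094463 ] 2.1906446563246975
narrow_mid [(0.64, [261, 205], [0.5535, -0.0638])]
narrow_lug [(0.73, [258, 166], [0.5795, -0.06])]
carriage_post [(0.69, [48, 221], [0.5444, 0.0846])]
([-4.6, 1.7, 52.5], 0.2, 'yaw', 2.2, 'q6', 1.3) [ 0.55641732 -0.06007773  0.11053231]
```

Emit:
{"name": "apply_moves", "arguments": {
  "deltas": [70,-3,2,20,0,70,-3,2,40,0,70,-3,2,50,0,70,-3,2,50,0,15,-3,2,50,0,15,-3,2,50,0,15,-3,2,50,0,15,-3,2,50,0,15,-3,2,50,0,15,-3,2,50,0,15,-3,2,50,0,15,-3,2,50,0],
  "squeeze": 40
}}

```text
clock: 62.45
position: [0.5534, -0.0624, 0.0605]
ee_rot: [0.0, 1.0, 0.019, 0.001]
contact_force: [-0.5, 1.5, 5.8]
width: 0.0206
gripper_force: 39.1
```

Emit:
{"name": "apply_moves", "arguments": {
  "deltas": [15,0,0,-5,0,15,0,0,-30,0,15,0,0,-65,0,15,0,0,-95,0,15,0,0,-110,0,15,0,-30,-115,0,15,0,-65,-115,0,15,-5,-100,-115,0,15,-10,-135,-115,0,15,-20,-170,-115,0,15,-30,-200,-115,0,15,-37,-220,-115,0]
}}

```text
clock: 63.45
position: [0.5054, 0.1585, 0.1741]
ee_rot: [-0.0, 1.0, 0.02, -0.001]
contact_force: [0.8, -0.6, -1.6]
width: 0.0201
gripper_force: 39.4
```

```bash
python3 look.py - medium_mid:.032 medium_lug:.011 wide_mid:.032 tray:0; python3 -c "
from h import *
print(to(.487,.240,.075,2),tool()[1])"
```

```text
tcp [0.50397015 0.16106753 0.174125  ] 2.3212061997008644
medium_mid [(0.97, [112, 190], [0.4889, 0.3079])]
medium_lug [(0.88, [121, 154], [0.5224, 0.3051])]
wide_mid [(0.87, [55, 180], [0.4975, 0.3643])]
tray [(0.6, [117, 176], [0.4943, 0.3172])]
([-17.1, -85.3, 99.2], 0.2, 'yaw', 2.2, 'q6', 1.7) [0.50734934 0.15553358 0.17424068]
```

Emit:
{"name": "apply_moves", "arguments": {
  "deltas": [15,-6,-30,10,0,15,-12,-60,30,0,15,-17,-80,60,0,15,-17,-85,85,0,15,-17,-85,100,0,15,-17,-85,105,0,15,-17,-85,105,0,15,-17,-85,105,0]
}}

```text
clock: 64.37
position: [0.4881, 0.2395, 0.0697]
ee_rot: [0.0, 1.0, 0.018, 0.0]
contact_force: [0.6, -0.5, -0.6]
width: 0.0207
gripper_force: 39.5
```

```bash
python3 -c "
from h import *
print(to(.487,.242,.0545,2),tool()[1])"
```

```text
([-1.0, -2.5, 15.2], 0.1, 'yaw', 2.1, 'q6', 1.86) [0.48812557 0.23952959 0.06971862]
```

Emit:
{"name": "apply_moves", "arguments": {
  "deltas": [15,-1,-2,7,0,15,-1,-2,12,0,15,-1,-2,14,0,15,-1,-2,15,0,15,-1,-2,15,0,30,-1,-2,15,0,42,-1,-2,15,0,42,-1,-2,15,0,42,-1,-2,5,0,42,-1,-2,-30,0,42,-1,-2,-70,0,60,-1,-2,-110,0]
}}

```text
clock: 65.37
position: [0.4853, 0.2421, 0.1809]
ee_rot: [0.0, 1.0, 0.019, -0.001]
contact_force: [0.1, 1.1, 0.4]
width: 0.0529
gripper_force: 0.0
```

Emit:
{"name": "apply_moves", "arguments": {
  "deltas": [60,20,20,-30,0,60,40,30,-70,0,60,40,30,-100,0,60,40,30,-100,0,60,40,30,-100,0]
}}

```text
clock: 65.78
position: [0.5282, 0.2139, 0.2824]
ee_rot: [-0.001, 1.0, 0.019, 0.003]
contact_force: [-0.1, 1.0, -0.7]
width: 0.0602
gripper_force: 0.0
```

```bash
python3 look.py end.png wide_mid:.032 wide_lug:.011 medium_mid:.032 medium_lug:.011 narrow_mid:.032 narrow_lug:.011 tray:0 carriage_post:.06 tip_face:.023
```

```text
tcp [0.52682925 0.21378402 0.2801585 ] 2.1634406102988875
wide_mid [(0.97, [153, 177], [0.4998, 0.3618]), (0.9, [511, 318], [0.2761, -0.2223])]
wide_lug [(0.9, [482, 300], [0.295, -0.1848]), (0.69, [150, 148], [0.5375, 0.3705]), (0.68, [359, 155], [0.539, 0.0637])]
medium_mid [(0.74, [190, 187], [0.4868, 0.3098]), (0.66, [234, 187], [0.4883, 0.2454]), (0.66, [190, 175], [0.5037, 0.3087])]
medium_lug [(0.59, [197, 161], [0.5205, 0.3024])]
narrow_mid [(0.91, [235, 186], [0.4897, 0.2438])]
narrow_lug [(0.93, [237, 166], [0.5154, 0.243]), (0.4, [395, 155], [0.5411, 0.0106])]
tray [(0.59, [192, 176], [0.4949, 0.3139]), (0.23, [453, 266], [0.3513, -0.1286])]
carriage_post [(0.71, [356, 155], [0.5454, 0.0858]), (0.7, [234, 189], [0.4943, 0.2431])]
tip_face [(0.85, [394, 155], [0.542, 0.0172])]
```

```bash
python3 -c "
from rig import *
print(sign_off())"
```

```text
the job is handed in; nothing more can be done
None
```

I checked all three steel nozzles in the caliper from widest to narrowest and stood them in the tray, left the caliper fully open, and handed the job in at about 66 s; the hand-in returned no verdict.

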